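# Charge a cold transport box with coolant balls

## Task

Slide the cool box's blue cover fully open, then use the scoop to move every coolant ball from the long white tray into the box's well, without the gripper touching a ball. Then push the cover fully home and only after that turn the yellow latch a quarter turn, all the way over the cover. Leave the scoop standing flat in the middle of its black mat, and do not disturb the other things on the table.

Things in the scene. Friction and masses are not known exactly. Their poses are not given: they have to be found in the camera images.
- tray: White fixed open channel. Origin: on the table under the middle of its floor; x runs along it to the end with the RAMP, z up. Inside 116 mm wide. Floor 12 mm up and level from x = -30 to 145 mm (balls lie here); beyond, a ramp rises at 0.66 rad to an end wall at 200; from -30 back to the closed end (-175) it rises at 0.15 rad, so balls roll down. Wall tops 63 mm up, 90 round the ramp (x > 110).
- mat: Black rubber parking mat, 170 (x) x 150 (y) x 3 mm, fixed, lying on the table. Origin: centre of its underside.
- scoop: Aluminium scoop, up to 0.29 kg. Origin: underside, below the upright blue handle; x to the open mouth, z up. Handle 26 (x) x 18 (y) mm about x = y = 0, 20 to 130 mm up: grip across 18. Floor 2 mm thick, x = -13 to lip at 80 mm, 105 wide. Back wall x = 12 to 15, 46 high; side walls 38 high to x = 52, then 28 high to x = 76. Holds about 5 balls.
- scoop_middle (a point): Point of the scoop's underside in the middle of its floor plate, 33.5 mm ahead (+x) of the scoop's origin; it belongs over the mat's centre.
- coolbox: Fixed white transport cool box, 180 (x) x 375 (y) x 100 mm, with blue side stripes. Origin: on the table under the centre of its open well; the box reaches from y = -130 to +245 mm. The well is 150 x 150 mm inside, its floor 12 mm and its rim 100 mm above the table. Cover and latch move on the box's top.
- cover (a joint): Blue sliding cover plate on the box: m, 0 = fully home over the well, 0.155 = fully open (moves along the box's +y; the well is then clear). Stays where it is left; slides with about 1.5 N. Its top is 108.5 mm above the table.
- cover_tab (a point): Top middle of the cover's upright white tab, 153.5 mm above the table. The tab is 60 mm along the box's x, 14 mm thick along the box's y (grip it across that, from above), 45 mm high.
- latch (a joint): Yellow latch on the box's top, beyond the -y edge of the well: rad, 0 = open, arm pointing to the box's +x; 1.57 = locked, arm to +y over the cover. Turns anticlockwise from above about a vertical axis at x = 0, y = -108 mm of the cool box, with about 0.1 N m; stays where it is left.
- latch_peg (a point): Top of the latch's upright black round peg (16 mm diameter, standing 37 mm above the latch arm, top 161 mm above the table), 78 mm from the pivot: the place to grip or push the latch.
- ball0: Light-blue hard plastic coolant ball with a thin white band, 32 mm diameter, 25 g, slippery; origin at its centre. It starts in the tray, or is absent.
- ball1: Light-blue hard plastic coolant ball with a thin white band, 32 mm diameter, 25 g, slippery; origin at its centre. It starts in the tray, or is absent.
- ball2: Light-blue hard plastic coolant ball with a thin white band, 32 mm diameter, 25 g, slippery; origin at its centre. It starts in the tray, or is absent.
- ball3: Light-blue hard plastic coolant ball with a thin white band, 32 mm diameter, 25 g, slippery; origin at its centre. It starts in the tray, or is absent.
- ball4: Light-blue hard plastic coolant ball with a thin white band, 32 mm diameter, 25 g, slippery; origin at its centre. It starts in the tray, or is absent.
- ball5: Light-blue hard plastic coolant ball with a thin white band, 32 mm diameter, 25 g, slippery; origin at its centre. It starts in the tray, or is absent.
- ball6: Light-blue hard plastic coolant ball with a thin white band, 32 mm diameter, 25 g, slippery; origin at its centre. It starts in the tray, or is absent.
- ball7: Light-blue hard plastic coolant ball with a thin white band, 32 mm diameter, 25 g, slippery; origin at its centre. It starts in the tray, or is absent.
- ball8: Light-blue hard plastic coolant ball with a thin white band, 32 mm diameter, 25 g, slippery; origin at its centre. It starts in the tray, or is absent.
- ball9: Light-blue hard plastic coolant ball with a thin white band, 32 mm diameter, 25 g, slippery; origin at its centre. It starts in the tray, or is absent.
- tape: Yellow roll of tape lying flat, 90 mm diameter, 25 mm high; leave alone. Origin: centre of its underside.
- marker: Black marker pen lying on the table, about 130 mm long, 16 mm thick; leave alone.
- spray: Clear standing bottle, 60 mm diameter, 150 mm high; leave alone. Origin: centre of its underside.
- scanner: Grey hand-held scanner lying on the table, about 150 x 45 x 35 mm; leave alone.
- beaker: Orange standing cup, 70 mm diameter, 90 mm high; leave alone. Origin: centre of its underside.
Things that resemble listed ones, but are neither listed nor needed, are in the scene too. Several things have the shape of the mat; the one meant has the colours described above.

How it is judged:
By the outcome, as a careful person would: the job done as asked, in the order asked, and still so for the second after the job is handed in, with the robot touching nothing.
Of ball0, ball1, ball2, ball3, ball4, ball5, ball6, ball7, ball8, ball9 only 7 to 10 are there at a start; the rules pass over those that are not, and their reading is None.
At some moment in a run one of scoop may be knocked a few centimetres aside while the robot is not near it.
It also fails if it takes over 210 s, if anything falls off the work surface, if the arm or the gripper's body presses on something with over 40 N, if the wrist force passes 120 N, or if a joint passes its speed limit or range.

## Robot

A 6-joint arm with a two-finger parallel gripper is mounted at the origin on the work surface. World frame = base frame: x ahead of the robot, y to its left, z up, the work surface at z = 0. Lengths are in m, angles in rad, forces in N, time in s.
With the tool pointing down it reaches from about 0.2 to 0.875 m from the base axis. Payload 3.4 kg.
Tool frame: the origin (TCP) lies between the finger pads; the fingertips stand nose_length ahead of it and the grasp point (between the pads) lies 5 mm behind it (nose_length is the distance from the TCP to the fingertips, in m); z points along the fingers, y is the line along which they close (so a half turn about z gives the same grasp; the last joint's range is limited). The gripper opens to 94 mm and grips with 3 to 60 N. Pads are 16 mm wide; open, the fingers measure 119 mm over their backs; the gripper's body (75 mm by 177 mm) begins 78 mm behind the grasp point.
Start: joints at [0.989, 0.276, 1.505, -0, 1.361, -0.121], TCP at [0.256, 0.515, 0.219] pointing down, gripper open.
Joint ranges: [-2.89, 2.89], [-0.75, 2.08], [0.22, 2.7], [-1.18, 4.32], [0.11, 2.71], [-2.7, 2.7]. Speed limits (rad/s): [2.57, 2.57, 3.14, 3.14, 3.14, 3.14].

## Interface

Orientations are given as a unit quaternion [x, y, z, w].
In Python, from rig import * gives the robot as it stands.
- The arm moves only by the tool step_arm, never from a script. Its argument "plan" is a list that holds one entry, the list of rows, each a list of 5 numbers: the shift along the tool's x, y, z in cm, then the turn about the tool's z in rad, then the finger opening in cm, from 0 to 9.4. In form: [[[tx, ty, tz, yaw, fingers], ...]]. A call has exactly 8 rows; each row is the pose to reach, as a shift and turn from the pose commanded when the call began, along the tool's axes at that moment; what a row does not reach only later rows make up. A row lasts 1/8 s, in which the tool goes at most 62.5 mm and 10.7 degrees, less where a joint would pass 70% of its speed; a pose out of reach is approached as far as the arm can. A call with a gripper value outside its range is refused whole. The fingers move at their own pace and stop on an object; "newtons" is the grip in N (left out, the last holds). Time passes only in rows, so rows that repeat a pose let the fingers close, or fill a call up. It gives the time, the measured TCP pose, the force, the opening and the grip force at its end, in the units of the state.
- state(): the state, without advancing time (a new reading comes with each control period).
- read_camera(name): name is "side" or "top" or "wrist"; returns a dict with "color" (384x512x3 uint8, blue, green, red), "K" (3x3 intrinsics, pixels), "world_from_camera" (4x4, takes a point from camera to world coordinates). Camera axes: x right, y up, looking along -z (the intrinsics and any distortion apply to the point x, -y, -z); pixel columns grow to the right and rows downward; lengths in m; the calibration is good to about 2 mm. A picture is of the moment at which its call begins. There is no depth.
- sign_off(): hands the job in; it is judged then, once.
The state is a dict: "t": time; "joints": joint angles; "qd": joint speeds; "joint_efforts": joint torques, N m; "eef_pos": TCP position; "orientation": TCP orientation; "ft_force": force on the tool from outside, world axes, zero at the start; "wrist_torque": the same for the moment, N m; "width": finger opening in m; "grip_force": force on a finger pad.
Only numpy, scipy, OpenCV 4.12 (cv2) and the standard library are available. Lean on these libraries where they do the work, as an engineer would, in place of code of your own. Each camera call takes 0.05 s, during which the arm holds its last target. There are 200 camera calls.

## Working session

There is one attempt and no reset: what is moved stays moved. The work goes in short steps, Python scripts to look and compute and a tool call to move; the robot and the scene stay as the last step left them, time stands still between calls to the robot, and variables do not carry over. Pictures are saved under pics/ and viewed, at most 14 in all, crops included, and the job is handed in when it is done.

Besides the shell and the picture viewer there is one more tool, called after ">>>" as name(argument=value, ...) on one line, values as JSON. step_arm: Moves the arm, as the interface text tells. Its arguments: {"type":"object","properties":{"plan":{"type":"array","items":{"type":"array","items":{"type":"array","items":{"type":"number"}}}},"newtons":{"type":"number"}},"required":["plan"]}

```bash
ls; mkdir -p pics
python3 - <<'E'
from rig import *
import cv2,numpy as np
s=state()
print({k:np.round(v,4).tolist() for k,v in s.items()})
try: print(nose_length)
except Exception as e: print(e)
for n in ["top","side"]:
    c=read_camera(n); cv2.imwrite(f"pics/{n}0.png",cv2.resize(c["color"],(800,600)))
    print(n,np.round(c["K"],1).tolist(),np.round(c["world_from_camera"],3).tolist(),[k for k in c])
    np.savez(f"{n}0.npz",**c)
E
```

```text
pics
{'t': 0.0, 'joints': [0.989, 0.2766, 1.5061, -0.0, 1.3607, -0.121], 'qd': [0.0003, 0.0004, 0.0014, -0.0006, -0.0003, 0.0006], 'joint_efforts': [-0.0017, -40.4572, -23.7233, 0.0701, 0.0344, -0.0001], 'eef_pos': [0.2554, 0.5146, 0.2186], 'orientation': [0.2284, 0.9736, -0.0008, -0.0003], 'ft_force': [0.2318, -0.2583, 0.7085], 'wrist_torque': [0.0566, 0.0022, 0.0492], 'grip_force': 0.0, 'width': 0.0942}
0.014
top [[494.8, 0.0, 253.4], [0.0, 494.8, 188.5], [0.0, 0.0, 1.0]] [[-0.028, 0.978, -0.207, 0.188], [-1.0, -0.027, 0.007, -0.023], [0.002, 0.207, 0.978, 1.656], [0.0, 0.0, 0.0, 1.0]] ['color', 'K', 'world_from_camera']
side [[371.9, 0.0, 255.4], [0.0, 371.9, 196.7], [0.0, 0.0, 1.0]] [[0.96, 0.171, -0.221, 0.233], [-0.279, 0.612, -0.74, -0.881], [0.009, 0.772, 0.635, 0.846], [0.0, 0.0, 0.0, 1.0]] ['color', 'K', 'world_from_camera']
```

View pics/top0.png

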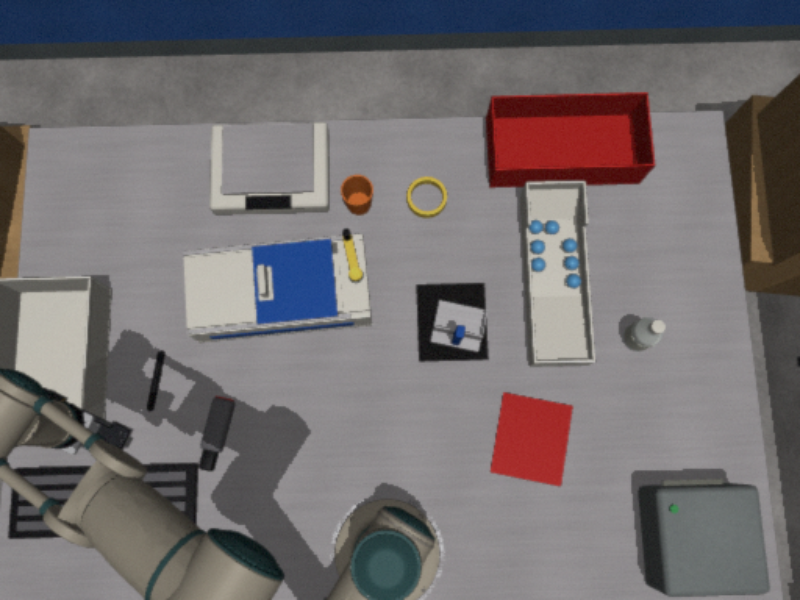

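View pics/side0.png

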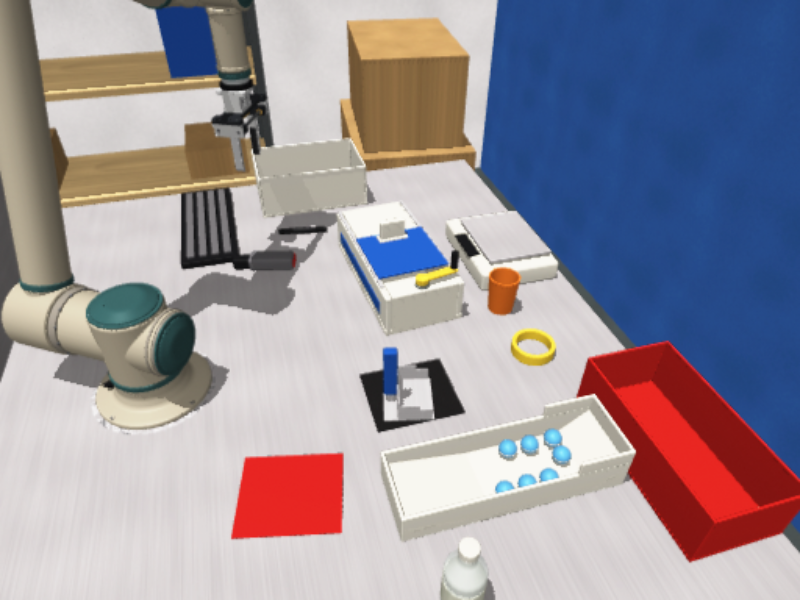

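Top view (800x600 frame): the tray is at (558,272) with 7 balls, its ramp at the top end (555,195). The black mat is at (452,322) with the scoop on it, and the cool box is at (275,285) with its latch pivot at (355,272) and peg at (347,235).

Look-alikes:
- **Mat:** the red sheet (532,440) and the black rack (105,500). The black one at (452,322) with the scoop fits the description.
- **Tray:** the white bin (45,335) and the red box (570,140). The channel with balls fits.
- **Cool box:** the white scale (270,170). The one with the blue cover and yellow latch fits.

```bash
cat > h.py <<'E'
import numpy as np, cv2
def ray(c,uv,z):
    K,T=c["K"],c["world_from_camera"]
    x,y=(uv[0]-K[0,2])/K[0,0],(uv[1]-K[1,2])/K[1,1]
    d=T[:3,:3]@np.array([x,-y,-1.]); o=T[:3,3]
    return o+d*(z-o[2])/d[2]
def proj(c,p):
    T=c["world_from_camera"]; q=T[:3,:3].T@(np.asarray(p)-T[:3,3]); K=c["K"]
    return np.array([K[0,0]*q[0]/-q[2]+K[0,2],K[1,1]*-q[1]/-q[2]+K[1,2]])
def hsv(c): return cv2.cvtColor(c["color"],cv2.COLOR_BGR2HSV)
def comps(mask,box=None,amin=8):
    m=mask.astype(np.uint8)
    if box is not None:
        b=np.zeros_like(m); x0,y0,x1,y1=box; b[y0:y1,x0:x1]=1; m=m*b
    n,l,st,ce=cv2.connectedComponentsWithStats(m,connectivity=4)
    o=sorted([i for i in range(1,n) if st[i,4]>=amin],key=lambda i:-st[i,4])
    return [(ce[i],st[i,4],(l==i).astype(np.uint8)) for i in o]
def rect(m): # full-contour min rectangle
    p=cv2.findNonZero(m); return cv2.boxPoints(cv2.minAreaRect(p))
def toshift(s,target):
    "world target -> tool shift in cm from measured pose"
    from scipy.spatial.transform import Rotation as R
    return np.round(R.from_quat(s["orientation"]).as_matrix().T@(np.asarray(target)-s["eef_pos"])*100,2)
def yawaxes(s):
    from scipy.spatial.transform import Rotation as R
    M=R.from_quat(s["orientation"]).as_matrix(); return np.round(M,3)
E
python3 - <<'E'
from h import *
c=dict(np.load("top0.npz")); H=hsv(c); h,s,v=H[...,0].astype(int),H[...,1].astype(int),H[...,2].astype(int)
blue=(h>100)&(h<130)&(s>150)&(v>60)
for ce,a,m in comps(blue,(110,140,330,225),15):
    r=rect(m); print("blue",ce.round(1),a,[ray(c,p,.1085 if a>500 else .133)[:2].round(4).tolist() for p in r], ray(c,ce,.133)[:2].round(4))
for ce,a,m in comps((h>20)&(h<32)&(s>140),(210,140,240,190),15): print("yellow",ce.round(1),a,[ray(c,p,.12)[:2].round(4).tolist() for p in rect(m)])
for ce,a,m in comps((v<60),(210,140,320,235),10): print("dark",ce.round(1),a,[ray(c,p,.003)[:2].round(4).tolist() for p in rect(m)],ray(c,ce,.161)[:2].round(4))
for ce,a,m in comps((h>90)&(h<112)&(s>90)&(v>110),(330,130,385,190),8): print("ball",ce.round(1),a,ray(c,ce,.030)[:2].round(4))
I=c["color"]
A=cv2.resize(I[145:240,262:387],(500,380),interpolation=cv2.INTER_CUBIC)
B=cv2.resize(I[140:220,110:250],(560,320),interpolation=cv2.INTER_CUBIC)
cv2.imwrite("pics/cropB.png",B)
cv2.imwrite("pics/cropA.png",cv2.resize(I[108:238,262:387],(577,600),interpolation=cv2.INTER_CUBIC))
E
```

```text
blue [190.4 179.6] 2161 [[0.6249, 0.2628], [0.6358, 0.0999], [0.4754, 0.0875], [0.4651, 0.2471]] [0.5439 0.1634]
blue [293.1 213.7] 52 [[0.4101, -0.1445], [0.4438, -0.1527], [0.44, -0.1687], [0.4064, -0.1604]] [ 0.4263 -0.156 ]
blue [177.8 211.3] 22 [[0.4429, 0.2332], [0.4473, 0.1741], [0.4442, 0.1737], [0.4398, 0.2329]] [0.4436 0.2026]
yellow [225.2 166.4] 150 [[0.6336, 0.0708], [0.6374, 0.0472], [0.5481, 0.0332], [0.5444, 0.0565]]
dark [285.2 204. ] 1191 [[0.5586, -0.0807], [0.5588, -0.2301], [0.3911, -0.2261], [0.3909, -0.0797]] [ 0.4525 -0.1307]
dark [221.5 149.8] 24 [[0.6878, 0.0762], [0.6875, 0.0658], [0.6659, 0.0661], [0.6662, 0.0765]] [0.6309 0.0622]
ball [366.9 179.5] 58 [ 0.5521 -0.4191]
ball [365.6 167.9] 55 [ 0.5925 -0.4177]
ball [364.4 156.6] 54 [ 0.6321 -0.4166]
ball [343.8 157.6] 53 [ 0.6306 -0.3462]
ball [352.9 145.2] 51 [ 0.6737 -0.3801]
ball [344.2 168.8] 51 [ 0.5913 -0.345 ]
ball [342.6 144.7] 50 [ 0.6762 -0.3452]
```

View pics/cropA.png

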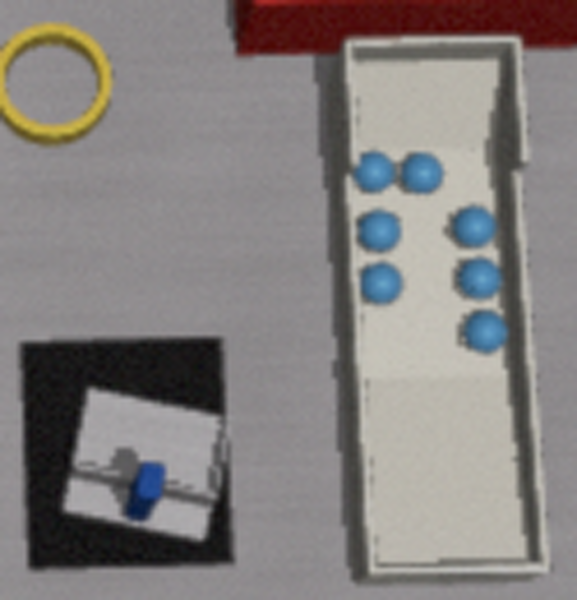

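View pics/cropB.png

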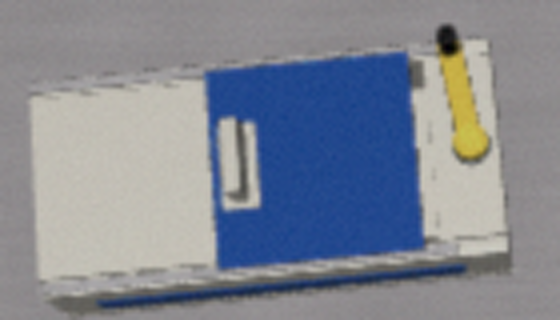

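Run:
```python
from h import *
c=dict(np.load("top0.npz"))
a=lambda p:(p[0]/4.616+262-.4,p[1]/4.616+108-.4)
b=lambda p:(p[0]/4+110-.4,p[1]/4+140-.4)
R=lambda f,p,z: ray(c,f(p),z)[:2].round(4)
for n,p,z in [("ramp L",(347,40),.09),("ramp R",(520,37),.09),("closed L",(360,577),.063),("closed R",(548,570),.063),("ramp foot L",(354,148),.012),("ramp foot R",(492,148),.012),("slope foot L",(358,381),.012),("slope R",(510,372),.012),
 ("mat TL",(20,342),.003),("mat TR",(220,338),.003),("mat BR",(234,562),.003),("mat BL",(30,569),.003),
 ("sc mouth L",(88,387),.005),("mouth R",(222,413),.005),("heel R",(205,540),.005),("heel L",(62,512),.005),("handle top",(152,470),.133)]: print(n,R(a,p,z))
for n,p,z in [("box TL",(30,95),.1),("TR",(488,40),.1),("BR",(508,236),.1),("BL",(39,281),.1),("pivot",(471,141),.124),("peg",(447,34),.161),("tabtop L",(226,119),.1535),("tab bot",(238,203),.1535),
 ("cov TL",(206,72),.1085),("cov TR",(407,52),.1085),("cov BR",(423,248),.1085),("cov BL",(217,268),.1085)]: print(n,R(b,p,z))
```

```text
ramp L [ 0.7576 -0.3202]
ramp R [ 0.7564 -0.4455]
closed L [ 0.3713 -0.3095]
closed R [ 0.3725 -0.4415]
ramp foot L [ 0.7003 -0.3349]
ramp foot R [ 0.6975 -0.4386]
slope foot L [ 0.5216 -0.3265]
slope R [ 0.5253 -0.4388]
mat TL [ 0.5599 -0.0793]
mat TR [ 0.5588 -0.2278]
mat BR [ 0.3917 -0.2294]
mat BL [ 0.3907 -0.0809]
sc mouth L [ 0.524  -0.1283]
mouth R [ 0.5018 -0.2261]
heel R [ 0.4081 -0.2089]
heel L [ 0.4315 -0.1056]
handle top [ 0.4395 -0.1611]
box TL [0.6124 0.4051]
TR [0.6486 0.0326]
BR [0.4852 0.0197]
BL [0.4591 0.3935]
pivot [0.5583 0.0468]
peg [0.6363 0.0625]
tabtop L [0.5741 0.2367]
tab bot [0.5068 0.2268]
cov TL [0.6254 0.261 ]
cov TR [0.6377 0.0982]
cov BR [0.4757 0.0871]
cov BL [0.4641 0.2506]
```

Crop A shows the scoop with its mouth to the upper right and its handle top at (152,470), plus the tray floor between y=148 and 376. Crop B shows the cover tab at (232,160), the latch pivot at (471,141) and the peg at (447,34). The sizes fit, so I'm moving above the tab.

>>> step_arm(plan=[[[-6, -2, 0, -0.1, 4], [-12, -4, 0.5, -0.25, 4], [-18, -6, 1, -0.4, 4], [-24, -8, 1.5, -0.53, 4], [-30, -10, 2, -0.53, 4], [-35, -11.7, 2.9, -0.53, 4], [-38.1, -12.7, 2.9, -0.53, 4], [-38.1, -12.7, 2.9, -0.53, 4]]], newtons=30)

```text
t: 1.1
eef_pos: [0.5418, 0.23, 0.1896]
orientation: [-0.033, 0.999, -0.0, -0.0]
ft_force: [-0.5, 1.1, 0.0]
width: 0.04
grip_force: 0.0
```

```bash
cat > look.py <<'E'
import sys
from rig import *
from h import *
def st():
    s=state(); print("t",round(s["t"],2),"pos",np.round(s["eef_pos"],4),"ty",yawaxes(s)[:2,1],"F",np.round(s["ft_force"],1),"w",round(s["width"],4),"g",round(s["grip_force"],1)); return s
E
python3 - <<'E'
from look import *
s=st(); c=read_camera("wrist"); np.savez("w1.npz",**c)
cv2.imwrite("pics/w1.png",c["color"]); 
for p in [(.5405,.2318,.1535),(.5583,.0468,.124),(.5515,.155,.1085)]: print(proj(c,p).round(0))
E
```

```text
t 1.1 pos [0.5418 0.23   0.1896] ty [-0.066  0.998] F [-0.5  1.1  0. ] w 0.04 g 0.0
[260. 212.]
[ 36. 207.]
[172. 202.]
```

View pics/w1.png

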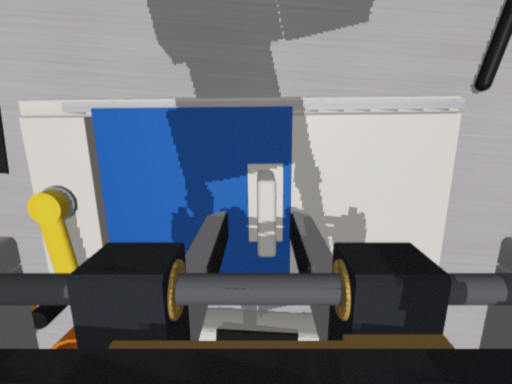

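The wrist view shows the tab at (266,214) between the fingertips at (225,215) and (297,215), so I can go down and grip.

>>> step_arm(plan=[[[0, 0, 2, 0, 4], [0, 0, 4, 0, 4], [0, 0, 5.3, 0, 4], [0, 0, 5.3, 0, 4], [0, 0, 5.3, 0, 0.5], [0, 0, 5.3, 0, 0.5], [0, 0, 5.3, 0, 0.5], [0, 0, 5.3, 0, 0.5]]], newtons=20)

```text
t: 2.15
eef_pos: [0.5409, 0.2323, 0.1382]
orientation: [-0.035, 0.999, 0.001, 0.001]
ft_force: [0.6, 1.1, 3.2]
width: 0.0141
grip_force: 20.0
```

>>> step_arm(plan=[[[0, 1.5, 0, 0, 0.5], [0, 3.5, 0, 0, 0.5], [0, 5.5, 0, 0, 0.5], [0, 7.5, 0, 0, 0.5], [0, 9.5, 0, 0, 0.5], [0, 11.5, 0, 0, 0.5], [0, 12.5, 0, 0, 0.5], [0, 12.5, 0, 0, 0.5]]])

```text
t: 3.15
eef_pos: [0.5314, 0.3594, 0.1382]
orientation: [-0.035, 0.999, 0.001, 0.0]
ft_force: [-1.7, 1.3, 5.3]
width: 0.0134
grip_force: 20.0
```

Keep going to the stop, watching force.

>>> step_arm(plan=[[[0, 0.5, 0, 0, 0.5], [0, 1, 0, 0, 0.5], [0, 1.5, 0, 0, 0.5], [0, 2, 0, 0, 0.5], [0, 2.4, 0, 0, 0.5], [0, 2.8, 0, 0, 0.5], [0, 3.2, 0, 0, 0.5], [0, 3.2, 0, 0, 0.5]]])

```text
t: 4.15
eef_pos: [0.5304, 0.3715, 0.1378]
orientation: [-0.036, 0.999, -0.017, -0.001]
ft_force: [2.1, -36.6, 13.9]
width: 0.0146
grip_force: 20.0
```

>>> step_arm(plan=[[[0, -1.9, 0, 0, 0.5], [0, -1.9, 0, 0, 4], [0, -1.9, 0, 0, 4], [0, -1.9, 0, 0, 4], [0, -1.9, -3, 0, 4], [0, -1.9, -6, 0, 4], [0, -1.9, -10, 0, 4], [0, -1.9, -10, 0, 4]]])

```text
t: 5.15
eef_pos: [0.5324, 0.3714, 0.2409]
orientation: [-0.035, 0.999, 0.002, 0.003]
ft_force: [0.5, 0.9, -0.2]
width: 0.0398
grip_force: 0.0
```

Run:
```python
from look import *
s=st(); c=read_camera("top"); np.savez("top1.npz",**c)
H=hsv(c); h,s_,v=[H[...,i].astype(int) for i in range(3)]
blue=(h>100)&(h<130)&(s_>150)&(v>60)
for ce,a,m in comps(blue,(260,180,330,235),15): print(ce,a,ray(c,ce,.12)[:2])
print(toshift(s,(.434,-.161,.24)))
cv2.imwrite("pics/t1.png",cv2.resize(c["color"][130:240,100:400],(800,293)))
```

```text
t 5.15 pos [0.5324 0.3714 0.2409] ty [-0.07   0.998] F [ 0.5  0.9 -0.2] w 0.0398 g 0.0
[293.09615385 213.67307692] 52 [ 0.42829805 -0.15714957]
[ 13.55 -52.42  -0.18]
```

View pics/t1.png

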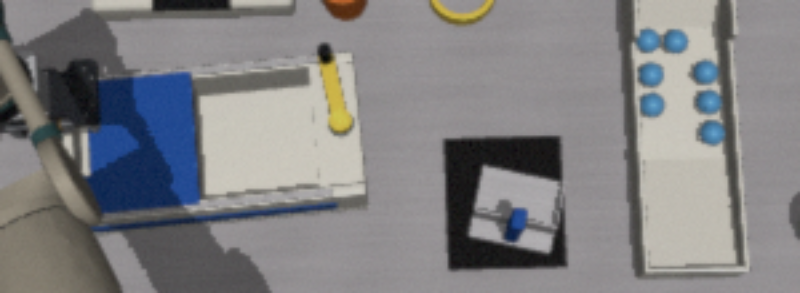

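The cover (edge at x=197) is clear of the well, which spans x=200-315. Next, the scoop.

>>> step_arm(plan=[[[1.5, -5, 0, 0.05, 4], [3, -11, 0, 0.1, 4], [4.5, -17, 0, 0.15, 4], [6, -23, 0, 0.2, 4], [7.5, -29, 0, 0.29, 4], [9, -35, 0, 0.29, 4], [10.5, -41, 0, 0.29, 4], [12, -46.5, 0, 0.29, 4]]])

```text
t: 6.2
eef_pos: [0.4421, -0.1039, 0.2358]
orientation: [0.11, 0.994, 0.0, -0.001]
ft_force: [0.6, 0.2, 0.5]
width: 0.0403
grip_force: 0.0
```

>>> step_arm(plan=[[[0, -2, 0, 0, 4], [0, -4, 0, 0, 4], [-0.2, -6, 0, 0, 4], [-0.2, -6, 0, 0, 4], [-0.2, -6, 0, 0, 4], [-0.2, -6, 0, 0, 4], [-0.2, -6, 0, 0, 4], [-0.2, -6, 0, 0, 4]]])

```text
t: 7.2
eef_pos: [0.4323, -0.1613, 0.2375]
orientation: [0.11, 0.994, 0.0, 0.0]
ft_force: [0.8, -0.2, -0.4]
width: 0.0401
grip_force: 0.0
```

Run:
```python
from look import *
s=st(); print(toshift(s,(.434,-.161,.24)))
c=read_camera("wrist"); cv2.imwrite("pics/w2.png",c["color"])
H=hsv(c); h,s_,v=[H[...,i].astype(int) for i in range(3)]
for ce,a,m in comps((h>100)&(h<130)&(s_>150)&(v>60),None,60): print(ce,a,rect(m).round(0).tolist(),[ray(c,p,.133)[:2].round(4).tolist() for p in rect(m)])
t=np.array(s["eef_pos"]); print(proj(c,t-[0,0,.107]),proj(c,(.434,-.161,.133)))
```

```text
t 7.2 pos [ 0.4323 -0.1613  0.2375] ty [0.218 0.976] F [ 0.8 -0.2 -0.4] w 0.0401 g 0.0
[-0.16  0.06 -0.25]
[261.60876623 183.38474026] 616 [[253.0, 163.0], [270.0, 163.0], [270.0, 202.0], [253.0, 202.0]] [[0.4053, -0.1595], [0.4087, -0.144], [0.4458, -0.1519], [0.4422, -0.1679]]
[476.69415808 154.104811  ] 582 [[436.0, 162.0], [511.0, 140.0], [513.0, 148.0], [438.0, 170.0]] [[0.4415, 0.0073], [0.4363, 0.0758], [0.4441, 0.0777], [0.4495, 0.0088]]
[257.49043613 190.18737944] [258.13378454 192.43791381]
```

View pics/w2.png

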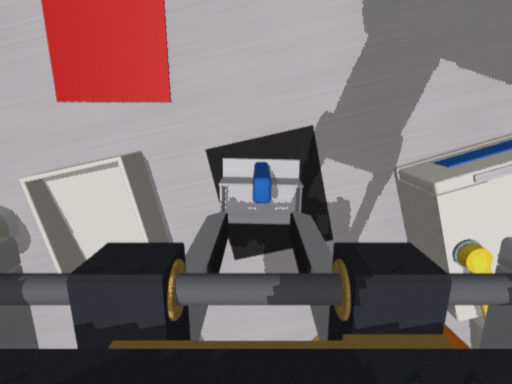

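The handle top is at (261,190), 4 px (about 4 mm) to +y of the tool axis at 257. I'll correct that, go down and grip.

>>> step_arm(plan=[[[-0.1, 0.4, 4, 0, 4], [-0.1, 0.4, 8, 0, 4], [-0.1, 0.4, 11, 0, 4], [-0.1, 0.4, 12.7, 0, 4], [-0.1, 0.4, 12.7, 0, 4], [-0.1, 0.4, 12.7, 0, 1], [-0.1, 0.4, 12.7, 0, 1], [-0.1, 0.4, 12.7, 0, 1]]], newtons=55)

```text
t: 8.25
eef_pos: [0.4345, -0.1584, 0.1112]
orientation: [0.11, 0.994, -0.0, 0.001]
ft_force: [-0.7, -1.0, 2.2]
width: 0.0179
grip_force: 54.9
```

>>> step_arm(plan=[[[0, 0, 0, 0, 1], [0, 0, -1, 0, 1], [0, 0, -3, 0, 1], [0, 0, -5, 0, 1], [0, 0, -7, 0, 1], [0, 0, -9, 0, 1], [0, 0, -11, 0, 1], [0, 0, -11, 0, 1]]])

```text
t: 9.25
eef_pos: [0.4347, -0.1581, 0.2218]
orientation: [0.11, 0.994, -0.0, 0.001]
ft_force: [0.2, -0.2, -2.4]
width: 0.0179
grip_force: 54.9
```

Run:
```python
from look import *
s=st(); print(s["wrist_torque"])
c=read_camera("side");  cv2.imwrite("pics/s1.png",cv2.resize(c["color"][190:330,200:420],(800,509),interpolation=cv2.INTER_CUBIC)); np.savez("s1.npz",**c)
```

```text
t 9.25 pos [ 0.4347 -0.1581  0.2218] ty [0.219 0.976] F [ 0.2 -0.2 -2.4] w 0.0179 g 54.9
[-0.04821947  0.02876846 -0.05009802]
```

View pics/s1.png

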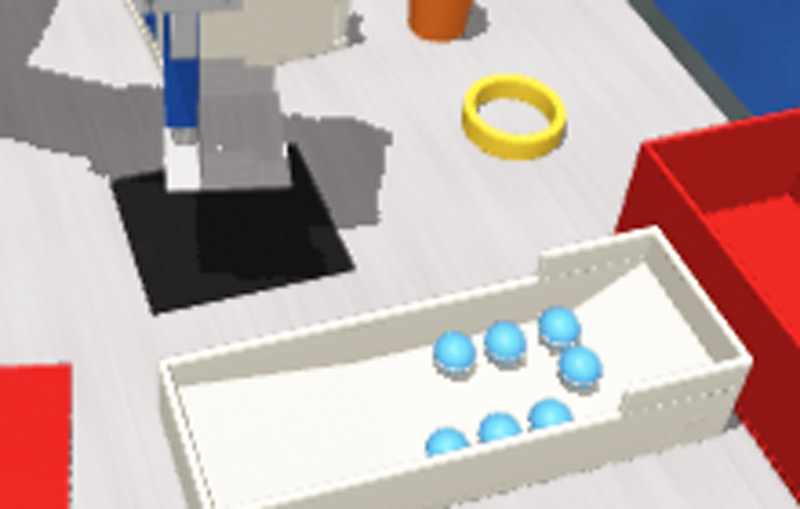

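The scoop hangs level. In this side crop the tray's outer rim corners are at (162,363), (538,277) and (657,228), with (750,360) on the right. I'll cross-check the tray axis with them.

Run:
```python
from look import *
c=dict(np.load("s1.npz")); k=800/220
f=lambda p:(p[0]/k+200-.4,p[1]/k+190-.4)
for n,p,z in [("closedL",(162,363),.063),("stepL",(538,277),.063),("stepLhi",(540,256),.09),("farL",(657,228),.09),("farR",(750,360),.09),("stepRhi",(622,391),.09)]: print(n,ray(c,f(p),z)[:2].round(4))
# top camera: rim edges by gradient along rows
c=dict(np.load("top1.npz")); g=cv2.cvtColor(c["color"],cv2.COLOR_BGR2GRAY).astype(int)
for r in [200,210,220,225]:
    print(r,g[r,332:384].tolist())
# balls from top & side
H=hsv(c); h,s_,v=[H[...,i].astype(int) for i in range(3)]
```

```text
closedL [ 0.3742 -0.3184]
stepL [ 0.6636 -0.32  ]
stepLhi [ 0.6593 -0.3219]
farL [ 0.7564 -0.321 ]
farR [ 0.7541 -0.4444]
stepRhi [ 0.6575 -0.4429]
200 [146, 145, 138, 95, 81, 71, 69, 104, 184, 186, 187, 188, 188, 186, 185, 186, 187, 185, 188, 186, 186, 188, 184, 189, 185, 186, 187, 187, 187, 188, 188, 189, 189, 185, 185, 186, 188, 186, 184, 187, 178, 112, 72, 67, 95, 165, 182, 148, 142, 144, 142, 141]
210 [147, 150, 147, 140, 93, 77, 69, 76, 116, 190, 176, 185, 189, 186, 184, 185, 188, 184, 187, 188, 185, 186, 186, 187, 189, 187, 185, 189, 187, 187, 188, 183, 188, 189, 185, 187, 186, 187, 186, 188, 186, 176, 114, 75, 68, 102, 186, 172, 146, 143, 142, 145]
220 [143, 144, 142, 137, 92, 81, 71, 72, 101, 178, 192, 189, 188, 188, 186, 187, 188, 187, 187, 185, 184, 187, 186, 186, 187, 188, 187, 188, 187, 187, 185, 187, 187, 187, 188, 186, 185, 187, 189, 184, 187, 186, 176, 118, 77, 74, 107, 185, 149, 142, 143, 142]
225 [146, 144, 144, 144, 137, 92, 73, 72, 82, 131, 184, 161, 185, 187, 187, 188, 184, 187, 185, 186, 188, 186, 187, 187, 185, 188, 188, 186, 189, 190, 187, 186, 187, 187, 187, 186, 188, 187, 185, 187, 186, 187, 187, 175, 104, 73, 103, 181, 174, 151, 145, 147]
```

>>> step_arm(plan=[[[-0.8, -2.7, 0, -0.03, 1], [-1.6, -5.4, 0, -0.06, 1], [-2.5, -8, 0, -0.09, 1], [-3.3, -10.7, 0, -0.12, 1], [-4.1, -13.4, 0, -0.15, 1], [-5, -16.1, 0, -0.18, 1], [-5.8, -18.8, 0, -0.214, 1], [-6.6, -21.4, 0, -0.214, 1]]], newtons=60)

```text
t: 10.3
eef_pos: [0.4509, -0.3814, 0.2186]
orientation: [0.003, 1.0, 0.001, -0.001]
ft_force: [1.1, 0.1, -2.9]
width: 0.0174
grip_force: 59.9
```

Run:
```python
from look import *
s=st(); print(toshift(s,(.452,-.3806,.138)))
c=read_camera("top"); cv2.imwrite("pics/t2.png",cv2.resize(c["color"][108:248,300:420],(600,700))[:600])
```

```text
t 10.3 pos [ 0.4509 -0.3814  0.2186] ty [0.007 1.   ] F [ 1.1  0.1 -2.9] w 0.0174 g 59.9
[-0.12  0.06  8.06]
```

View pics/t2.png

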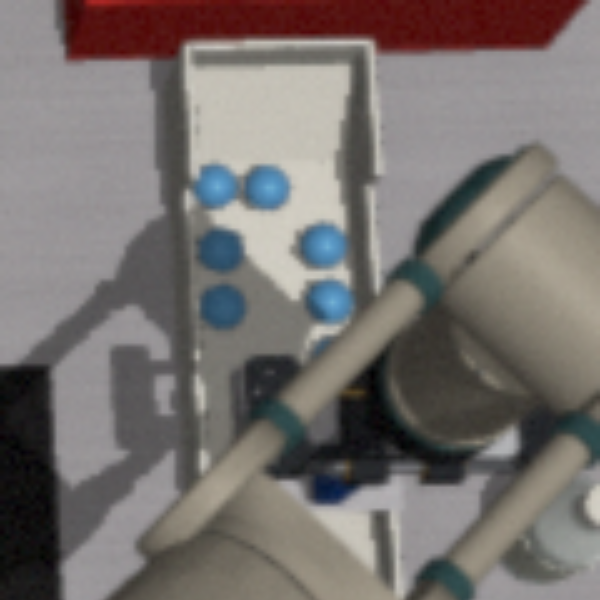

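>>> step_arm(plan=[[[0, 0, 2, 0, 1], [0, 0, 4, 0, 1], [-0.1, 0, 5.5, 0, 1], [-0.1, 0, 6.5, 0, 1], [-0.1, 0, 7.2, 0, 1], [-0.1, 0, 7.7, 0, 1], [-0.1, 0, 8, 0, 1], [-0.1, 0, 8, 0, 1]]])

```text
t: 11.35
eef_pos: [0.4526, -0.3812, 0.1405]
orientation: [0.003, 1.0, -0.0, 0.0]
ft_force: [0.9, -0.6, -2.4]
width: 0.0175
grip_force: 59.9
```

>>> step_arm(plan=[[[0, 0, 0.4, 0, 1], [-1.3, 0, 0.6, 0, 1], [-2.6, 0, 0.8, 0, 1], [-3.9, 0, 1, 0, 1], [-5.2, 0, 1.2, 0, 1], [-6.5, 0, 1.4, 0, 1], [-7.8, 0, 1.6, 0, 1], [-9, 0, 1.75, 0, 1]]])

```text
t: 12.35
eef_pos: [0.5434, -0.3818, 0.1227]
orientation: [0.003, 1.0, 0.0, -0.0]
ft_force: [0.1, 0.6, -3.0]
width: 0.0179
grip_force: 59.9
```

>>> step_arm(plan=[[[0, 0, 0.05, 0, 1], [0, 0, 0.1, 0, 1], [-0.3, 0, 0.15, 0, 1], [-0.6, 0, 0.2, 0, 1], [-0.9, 0, 0.2, 0, 1], [-1.2, 0, 0.2, 0, 1], [-1.5, 0, 0.2, 0, 1], [-1.5, 0, 0.2, 0, 1]]])

```text
t: 13.35
eef_pos: [0.5577, -0.3817, 0.1208]
orientation: [0.003, 1.0, 0.0, -0.0]
ft_force: [0.2, -0.2, -2.7]
width: 0.0179
grip_force: 59.9
```

>>> step_arm(plan=[[[-0.6, 0, 0.1, 0, 1], [-1.2, 0, 0.1, 0, 1], [-1.8, 0, 0.1, 0, 1], [-2.4, 0, 0.1, 0, 1], [-3, 0, 0.1, 0, 1], [-3.6, 0, 0.1, 0, 1], [-4, 0, 0.1, 0, 1], [-4, 0, 0.1, 0, 1]]])

```text
t: 14.35
eef_pos: [0.5986, -0.383, 0.1203]
orientation: [0.003, 1.0, -0.001, 0.001]
ft_force: [-2.4, -1.9, 1.1]
width: 0.0179
grip_force: 59.9
```

Run:
```python
from look import *
s=st()
a=read_camera("side"); b=read_camera("top")
A=cv2.resize(a["color"][225:325,235:415],(800,444),interpolation=cv2.INTER_CUBIC)
cv2.imwrite("pics/s2.png",A)
```

```text
t 14.35 pos [ 0.5986 -0.383   0.1203] ty [0.007 1.   ] F [-2.4 -1.9  1.1] w 0.0179 g 59.9
```

View pics/s2.png

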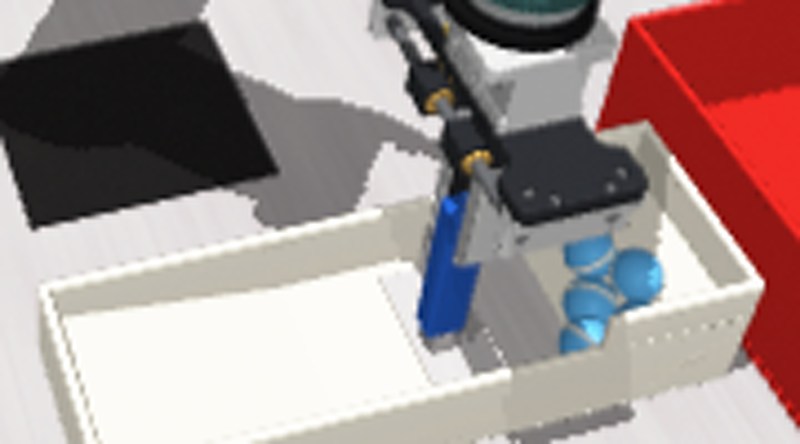

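Four of the balls are visible ahead of the lip at (585-640, 250-335), at the ramp foot. Now I'll push up the ramp.

>>> step_arm(plan=[[[-0.5, 0, 0, 0, 1], [-1, 0, 0, 0, 1], [-1.5, 0, 0, 0, 1], [-1.9, 0, -0.1, 0, 1], [-2.3, 0, -0.4, 0, 1], [-2.7, 0, -0.7, 0, 1], [-3.1, 0, -1, 0, 1], [-3.1, 0, -1, 0, 1]]])

```text
t: 15.45
eef_pos: [0.6296, -0.3824, 0.13]
orientation: [0.003, 1.0, -0.0, 0.001]
ft_force: [-0.3, -0.3, -3.5]
width: 0.0177
grip_force: 59.9
```

>>> step_arm(plan=[[[-0.4, 0, -0.3, 0, 1], [-0.8, 0, -0.6, 0, 1], [-1.2, 0, -0.9, 0, 1], [-1.6, 0, -1.2, 0, 1], [-2, 0, -1.5, 0, 1], [-2.4, 0, -1.8, 0, 1], [-2.8, 0, -2.1, 0, 1], [-2.8, 0, -2.1, 0, 1]]])

```text
t: 16.45
eef_pos: [0.6536, -0.3826, 0.1499]
orientation: [0.003, 1.0, 0.0, -0.004]
ft_force: [-5.8, -1.1, -3.6]
width: 0.0178
grip_force: 60.0
```

Run:
```python
from look import *
s=st()
a=read_camera("side")
cv2.imwrite("pics/s3.png",cv2.resize(a["color"][205:325,255:415],(800,600),interpolation=cv2.INTER_CUBIC))
```

```text
t 16.45 pos [ 0.6536 -0.3826  0.1499] ty [0.006 1.   ] F [-5.8 -1.1 -3.6] w 0.0178 g 60.0
```

View pics/s3.png

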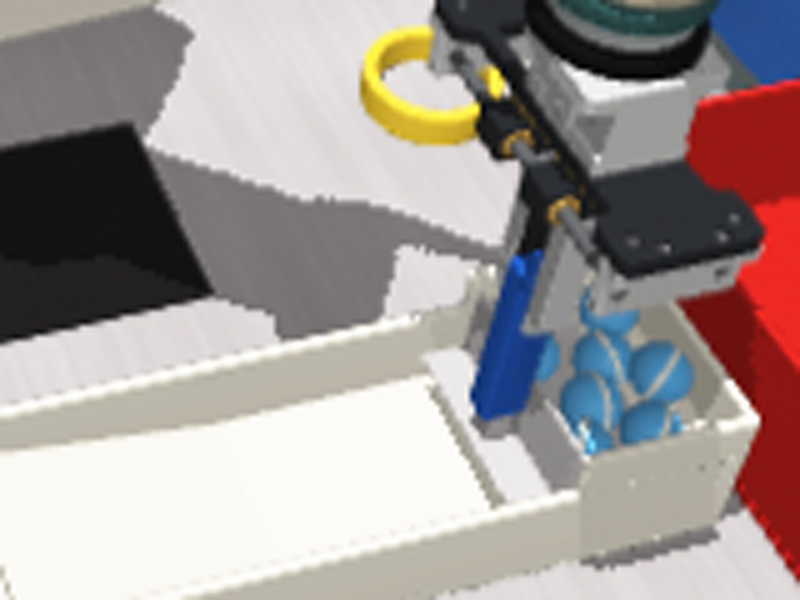

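Seven balls are bunched at the ramp, mostly inside the scoop. I'll ease back a little and lift straight up slowly.

>>> step_arm(plan=[[[0.2, 0, -0.2, 0, 1], [0.4, 0, -0.5, 0, 1], [0.4, 0, -1, 0, 1], [0.4, 0, -1.5, 0, 1], [0.4, 0, -2, 0, 1], [0.4, 0, -2.5, 0, 1], [0.4, 0, -3, 0, 1], [0.4, 0, -3, 0, 1]]])

```text
t: 17.5
eef_pos: [0.6521, -0.3824, 0.1812]
orientation: [0.003, 1.0, 0.0, -0.0]
ft_force: [-6.2, 0.4, -5.3]
width: 0.0178
grip_force: 60.0
```

```bash
cat > balls.py <<'E'
from look import *
def ballmask(c):
    H=hsv(c); h,s_,v=[H[...,i].astype(int) for i in range(3)]
    return (h>88)&(h<112)&(s_>90)&(v>60)&~((h>=108)&(s_>200))
if __name__=="__main__":
    s=st()
    for n in ("side","top","wrist"):
        c=read_camera(n); np.savez(n+"_l.npz",**c)
        r=comps(ballmask(c),None,15)
        print(n,[(ce.round(0).astype(int).tolist(),int(a)) for ce,a,m in r][:14])
E
python3 balls.py
python3 - <<'E'
from h import *
a=np.load("side_l.npz")["color"]; w=np.load("wrist_l.npz")["color"]
A=cv2.resize(a[200:320,270:410],(466,400),interpolation=cv2.INTER_CUBIC); W=cv2.resize(w[100:300,150:370],(330,300))
P=np.zeros((400,800,3),np.uint8); P[:,:466]=A; P[:300,470:800]=W; cv2.imwrite("pics/m1.png",P)
E
```

```text
t 17.5 pos [ 0.6521 -0.3824  0.1812] ty [0.007 1.   ] F [-6.2  0.4 -5.3] w 0.0178 g 60.0
side [([443, 110], 32023), ([350, 132], 2359), ([168, 20], 1725), ([406, 119], 1129), ([79, 195], 1003), ([351, 96], 835), ([64, 231], 594), ([379, 273], 388), ([212, 26], 122), ([381, 196], 99), ([509, 334], 42), ([391, 281], 39), ([366, 269], 35), ([87, 249], 22)]
top [([232, 11], 11400), ([150, 184], 2054), ([246, 362], 694), ([161, 213], 102), ([202, 209], 54), ([335, 250], 21), ([357, 124], 19), ([374, 91], 17), ([222, 207], 17), ([409, 112], 15)]
wrist [([258, 269], 305), ([211, 230], 170), ([300, 226], 150), ([219, 221], 44), ([271, 204], 25), ([273, 261], 18)]
```

View pics/m1.png

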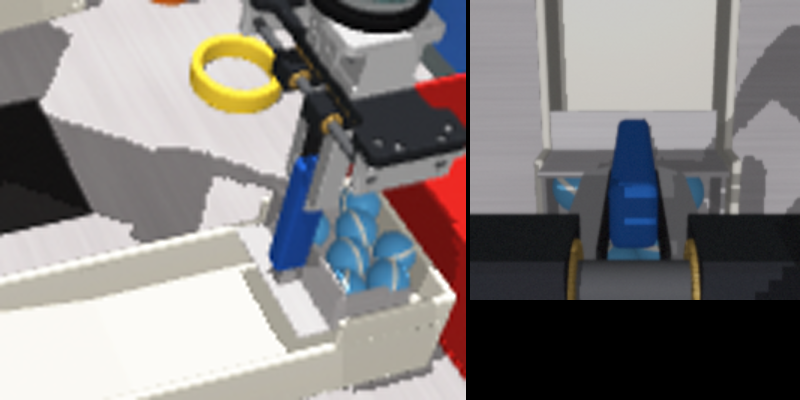

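>>> step_arm(plan=[[[0.3, 0, 0, 0, 1], [0.6, 0, 0, 0, 1], [0.9, 0, 0, 0, 1], [1.2, 0, 0, 0, 1], [1.5, 0, 0, 0, 1], [1.8, 0, 0, 0, 1], [2.1, 0, 0, 0, 1], [2.4, 0, 0, 0, 1]]])

```text
t: 18.65
eef_pos: [0.6284, -0.3824, 0.1809]
orientation: [0.003, 1.0, 0.0, 0.0]
ft_force: [-0.5, -0.0, -3.7]
width: 0.0176
grip_force: 60.0
```

```bash
python3 balls.py
python3 - <<'E'
from h import *
a=np.load("side_l.npz")["color"]; w=np.load("wrist_l.npz")["color"]
A=cv2.resize(a[200:320,270:410],(466,400),interpolation=cv2.INTER_CUBIC); W=cv2.resize(w[100:300,150:370],(330,300))
P=np.zeros((400,800,3),np.uint8); P[:,:466]=A; P[:300,470:800]=W; cv2.imwrite("pics/m2.png",P)
E
```

```text
t 18.65 pos [ 0.6284 -0.3824  0.1809] ty [0.007 1.   ] F [-0.5 -0.  -3.7] w 0.0176 g 60.0
side [([440, 111], 33924), ([342, 130], 1589), ([156, 16], 1545), ([391, 120], 1113), ([79, 195], 1001), ([340, 96], 874), ([64, 231], 570), ([369, 279], 237), ([200, 20], 120), ([295, 293], 93), ([305, 310], 57), ([356, 269], 56), ([510, 334], 41), ([373, 269], 34)]
top [([232, 11], 11410), ([149, 184], 2089), ([247, 362], 695), ([173, 212], 141), ([333, 260], 25), ([213, 208], 19), ([342, 247], 16), ([375, 100], 15), ([357, 136], 15), ([222, 207], 15)]
wrist [([246, 42], 661), ([305, 44], 596), ([211, 230], 167), ([301, 227], 140), ([267, 268], 137), ([290, 37], 99), ([263, 43], 50), ([219, 221], 47), ([246, 206], 29), ([259, 181], 22)]
```

View pics/m2.png

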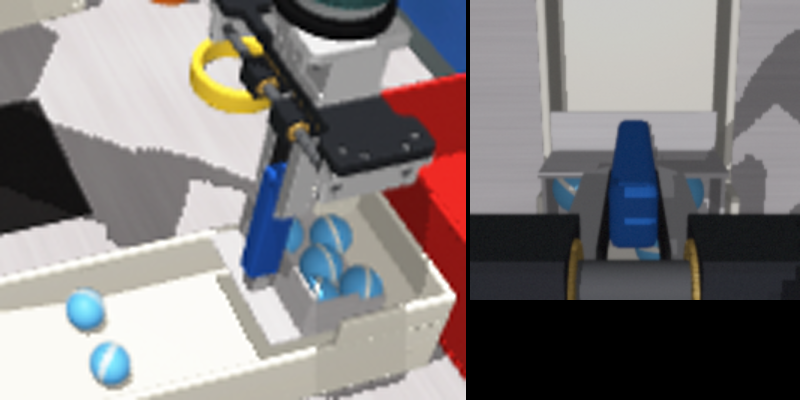

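Two balls fell back to the tray floor at (85,310) and (110,362), and five stay in the scoop near (285-360, 235-290). I'll lift clear and yaw so that the carry to the box is purely sideways.

>>> step_arm(plan=[[[0, 0, -0.7, 0, 1], [0, 0, -2, 0, 1], [0, 0, -3.5, -0.02, 1], [0, 0, -5, -0.06, 1], [0, 0, -6.5, -0.1, 1], [0, 0, -8, -0.14, 1], [0, 0, -9.5, -0.17, 1], [0, 0, -10.4, -0.19, 1]]])

```text
t: 19.8
eef_pos: [0.6289, -0.3826, 0.2868]
orientation: [-0.092, 0.996, -0.001, 0.001]
ft_force: [0.8, -0.5, -3.9]
width: 0.0179
grip_force: 60.0
```

Run:
```python
from look import *
s=st(); print(toshift(s,(.5316,.1536,.285)))
```

```text
t 19.8 pos [ 0.6289 -0.3826  0.2868] ty [-0.183  0.983] F [ 0.8 -0.5 -3.9] w 0.0179 g 60.0
[-0.27 54.49  0.1 ]
```

>>> step_arm(plan=[[[0, 0.2, 0, 0, 1], [0, 0.7, 0, 0, 1], [0, 1.5, 0, 0, 1], [0, 2.6, 0, 0, 1], [0, 4, 0, 0, 1], [0, 5.6, 0, 0, 1], [0, 7.4, 0, 0, 1], [0, 9.4, 0, 0, 1]]])

```text
t: 20.8
eef_pos: [0.6112, -0.2885, 0.2851]
orientation: [-0.092, 0.996, 0.0, 0.0]
ft_force: [0.5, -0.2, -4.0]
width: 0.0178
grip_force: 60.0
```

>>> step_arm(plan=[[[0, 2.2, 0, 0, 1], [0, 4.5, 0, 0, 1], [0, 6.9, 0, 0, 1], [0, 9.3, 0, 0, 1], [0, 11.7, 0, 0, 1], [0, 14.1, 0, 0, 1], [-0.1, 16.5, 0, 0, 1], [-0.1, 18.9, 0, 0, 1]]])

```text
t: 21.8
eef_pos: [0.5778, -0.1023, 0.285]
orientation: [-0.092, 0.996, 0.0, 0.0]
ft_force: [-0.4, -0.8, -4.3]
width: 0.0175
grip_force: 60.0
```

>>> step_arm(plan=[[[0, 2.4, 0, 0, 1], [0, 4.8, 0, 0, 1], [0, 7.2, 0, 0, 1], [0, 9.6, 0, 0, 1], [0, 12, 0, 0, 1], [-0.1, 14.3, 0, 0, 1], [-0.1, 16.4, 0, 0, 1], [-0.1, 18.4, 0, 0, 1]]])

```text
t: 22.8
eef_pos: [0.5451, 0.0785, 0.285]
orientation: [-0.092, 0.996, 0.0, 0.0]
ft_force: [-0.4, -0.4, -3.3]
width: 0.0175
grip_force: 60.0
```

>>> step_arm(plan=[[[0, 1.8, 0, 0, 1], [0, 3.4, 0, 0, 1], [0, 4.8, 0, 0, 1], [0, 5.9, 0, 0, 1], [-0.1, 6.8, 0, 0, 1], [-0.1, 7.4, 0, 0, 1], [-0.1, 7.7, 0, 0, 1], [-0.1, 7.8, 0, 0, 1]]])

```text
t: 23.8
eef_pos: [0.5323, 0.154, 0.285]
orientation: [-0.091, 0.996, -0.0, 0.0]
ft_force: [-0.2, -0.4, -4.5]
width: 0.0178
grip_force: 60.0
```

```bash
python3 balls.py;python3 - <<'E'
from look import *
s=st(); print(toshift(s,(.5316,.1536,.22)))
E
```

```text
t 23.8 pos [0.5323 0.154  0.285 ] ty [-0.182  0.983] F [-0.2 -0.4 -4.5] w 0.0178 g 60.0
side [([426, 113], 42445), ([79, 195], 1007), ([84, 227], 508), ([267, 137], 105), ([334, 284], 99), ([341, 297], 55), ([249, 56], 42), ([510, 334], 41), ([345, 302], 33), ([73, 165], 31), ([256, 133], 27), ([252, 119], 22)]
top [([232, 11], 11429), ([135, 186], 796), ([247, 363], 680), ([164, 192], 513), ([357, 160], 47), ([162, 165], 45), ([343, 160], 42), ([188, 177], 29), ([226, 337], 28), ([197, 188], 27), ([143, 152], 22), ([140, 215], 20), ([213, 208], 19), ([195, 292], 18)]
wrist [([382, 191], 12570), ([258, 228], 180), ([262, 265], 161), ([301, 228], 147), ([215, 229], 102), ([247, 200], 55), ([264, 248], 38), ([251, 249], 37), ([258, 181], 25), ([271, 208], 22), ([321, 224], 22), ([229, 112], 17), ([221, 220], 16)]
t 23.95 pos [0.5323 0.1538 0.285 ] ty [-0.182  0.983] F [ 1.1 -0.1 -3.9] w 0.0175 g 60.0
[ 0.07 -0.    6.5 ]
```

>>> step_arm(plan=[[[0, 0, 1, 0, 1], [0, 0, 2.2, 0, 1], [0, 0, 3.6, 0, 1], [0, 0, 4.8, 0, 1], [0, 0, 5.7, 0, 1], [0, 0, 6.2, 0, 1], [0, 0, 6.3, 0, 1], [0, 0, 6.3, 0, 1]]])

```text
t: 24.95
eef_pos: [0.5325, 0.1541, 0.2223]
orientation: [-0.091, 0.996, 0.0, 0.0]
ft_force: [0.2, 0.3, -3.2]
width: 0.0176
grip_force: 60.0
```

>>> step_arm(plan=[[[6.2, 0, 0, 0, 1], [12.4, 0, 0, 0, 1], [15, 0, 0, 0, 1], [15, 0, 0, 0, 1], [15, 0, 0, 0, 1], [15, 0, -1, 0, 1], [15, 0, -2, 0, 1], [15, 0, -4, 0, 1]]])

```text
t: 25.95
eef_pos: [0.3851, 0.1267, 0.2624]
orientation: [-0.091, 0.996, 0.0, -0.001]
ft_force: [1.0, -0.1, -1.0]
width: 0.0178
grip_force: 60.0
```

```bash
python3 balls.py
```

```text
t 25.95 pos [0.3851 0.1267 0.2624] ty [-0.182  0.983] F [ 1.  -0.1 -1. ] w 0.0178 g 60.0
side [([426, 113], 42446), ([79, 195], 1008), ([84, 227], 534), ([334, 284], 98), ([199, 4], 84), ([341, 297], 55), ([199, 73], 50), ([509, 334], 42), ([345, 302], 33), ([265, 174], 29), ([68, 168], 28), ([247, 178], 20), ([187, 2], 17)]
top [([232, 11], 11420), ([145, 179], 1448), ([246, 363], 692), ([188, 173], 56), ([357, 160], 47), ([343, 160], 43), ([205, 376], 39), ([162, 269], 30), ([142, 215], 28), ([211, 260], 26), ([204, 214], 23), ([157, 223], 21), ([202, 172], 18), ([205, 176], 16)]
wrist [([404, 322], 506), ([420, 269], 480), ([371, 239], 221), ([257, 267], 220), ([260, 230], 125), ([271, 307], 79), ([341, 230], 69), ([386, 234], 67), ([256, 249], 41), ([270, 208], 39), ([442, 309], 36), ([247, 234], 26), ([248, 198], 19), ([245, 210], 19)]
```

```bash
cat > count.py <<'E'
from look import *
def bm(c):
    H=hsv(c); h,s_,v=[H[...,i].astype(int) for i in range(3)]
    b,g,r=[c["color"][...,i].astype(int) for i in range(3)]
    return (h>94)&(h<109)&(s_>100)&(g>0.42*b)&(b>60)
O=np.array([.5515,.155]); th=.072
def tobox(p): d=np.asarray(p)[:2]-O; return np.array([np.cos(th)*d[0]+np.sin(th)*d[1],-np.sin(th)*d[0]+np.cos(th)*d[1]])
def rep(n):
    c=read_camera(n); np.savez(n+"_l.npz",**c); m=bm(c).astype(np.uint8)
    for ce,a,mm in comps(m,None,8):
        if a>5000: continue
        pb=tobox(ray(c,ce,.028)); pt=ray(c,ce,.028)[:2]-[.552,-.381]
        if abs(pb).max()<.1: print(n,"WELL",ce.round(0),a,pb.round(3))
        elif -.19<pt[0]<.22 and abs(pt[1])<.08: print(n,"TRAY",ce.round(0),a,pt.round(3))
        elif n=="wrist": print(n,"?",ce.round(0),a,pb.round(3))
if __name__=="__main__":
    import sys
    s=st()
    for n in sys.argv[1:]: rep(n)
E
python3 count.py top wrist side
python3 - <<'E'
from h import *
w=np.load("wrist_l.npz")["color"]
for p in [(404,322),(420,269),(257,267),(260,230),(371,239)]: print(p,w[p[1],p[0]])
E
```

```text
t 26.1 pos [0.3861 0.1269 0.263 ] ty [-0.182  0.983] F [-0.1 -0.1 -2.3] w 0.0178 g 60.0
top WELL [188. 173.] 54 [0.042 0.025]
top TRAY [357. 160.] 46 [ 0.068 -0.01 ]
top TRAY [343. 160.] 40 [0.069 0.036]
top WELL [202. 172.] 17 [ 0.039 -0.023]
top WELL [205. 176.] 16 [ 0.026 -0.031]
wrist WELL [259. 216.] 770 [-0.098 -0.006]
wrist WELL [259. 256.] 572 [-0.036  0.   ]
wrist ? [404. 323.] 556 [0.054 0.242]
wrist ? [368. 238.] 461 [-0.081  0.157]
wrist ? [417. 270.] 235 [-0.039  0.24 ]
wrist WELL [271. 308.] 128 [0.051 0.029]
wrist ? [250. 209.] 56 [-0.107 -0.021]
wrist ? [443. 311.] 24 [0.026 0.298]
wrist WELL [250. 239.] 11 [-0.061 -0.017]
wrist WELL [246. 242.] 11 [-0.055 -0.022]
wrist ? [260. 207.] 9 [-0.111 -0.006]
side TRAY [334. 284.] 93 [0.067 0.039]
side TRAY [341. 297.] 52 [ 0.066 -0.005]
side TRAY [346. 302.] 31 [ 0.07  -0.021]
side WELL [265. 174.] 26 [0.042 0.034]
side WELL [246. 178.] 19 [-0.033  0.031]
(404, 322) [171  93  35]
(420, 269) [169  91  38]
(257, 267) [130 100  55]
(260, 230) [172  93  36]
(371, 239) [101  51  18]
```

>>> step_arm(plan=[[[-0.3, -4, 0, 0.02, 1], [-0.6, -10, 0, 0.06, 1], [-0.9, -16, 0, 0.1, 1], [-1.2, -22, 0, 0.14, 1], [-1.5, -28, 0, 0.19, 1], [-1.7, -34, 0, 0.19, 1], [-2, -40, 0, 0.19, 1], [-2.2, -45, 0, 0.19, 1]]])

```text
t: 27.25
eef_pos: [0.4883, -0.314, 0.2607]
orientation: [0.004, 1.0, 0.001, -0.001]
ft_force: [0.6, 1.1, -2.3]
width: 0.0177
grip_force: 60.0
```

```bash
python3 count.py top
python3 - <<'E'
from look import *
s=st(); print(toshift(s,(.502,-.381,.220)))
c=dict(np.load("top_l.npz"))
H=hsv(c); h,s_,v=[H[...,i].astype(int) for i in range(3)]
# bluish anywhere in well & around, on grid of well floor
for x in np.arange(.08,-.081,-.01):
    r=""
    for y in np.arange(.09,-.091,-.01):
        p=O+[x*np.cos(th)-y*np.sin(th),x*np.sin(th)+y*np.cos(th)]
        u=proj(c,[*p,.028]).round().astype(int); hh,ss=h[u[1],u[0]],s_[u[1],u[0]]
        r+="#" if 94<hh<109 and ss>90 else ("b" if ss>90 else ".")
    print(r)
E
```

```text
t 27.25 pos [ 0.4883 -0.314   0.2607] ty [0.008 1.   ] F [ 0.6  1.1 -2.3] w 0.0177 g 60.0
top WELL [188. 173.] 52 [0.043 0.025]
top WELL [197. 187.] 47 [-0.01  -0.002]
top WELL [208. 194.] 36 [-0.036 -0.035]
top WELL [191. 195.] 24 [-0.034  0.021]
top WELL [202. 173.] 20 [ 0.038 -0.021]
top WELL [205. 176.] 18 [ 0.025 -0.029]
top WELL [189. 199.] 17 [-0.046  0.03 ]
t 27.3 pos [ 0.4899 -0.3214  0.2599] ty [0.011 1.   ] F [ 3.1 -6.7 -2.3] w 0.018 g 60.0
[-1.27 -5.92  4.03]Traceback (most recent call last):
  File "<stdin>", line 9, in <module>
NameError: name 'O' is not defined
```

All five balls are in the well. Now for the last two.

>>> step_arm(plan=[[[-0.5, -2, 0, 0, 1], [-1, -4, 0, 0, 1], [-1.2, -5.8, 1, 0, 1], [-1.2, -5.9, 4, 0, 1], [-1.2, -5.9, 7, 0, 1], [-1.2, -5.9, 9, 0, 1], [-1.2, -5.9, 10.5, 0, 1], [-1.2, -5.9, 10.5, 0, 1]]])

```text
t: 28.3
eef_pos: [0.5, -0.3771, 0.1662]
orientation: [0.003, 1.0, -0.008, 0.002]
ft_force: [-9.8, -5.0, 33.6]
width: 0.0195
grip_force: 59.7
```

```bash
python3 count.py side
python3 - <<'E'
from look import *
s=st(); print(toshift(s,(.502,-.3815,.130)))
E
```

```text
t 28.3 pos [ 0.5    -0.3771  0.1662] ty [0.006 1.   ] F [-9.8 -5.  33.6] w 0.0195 g 59.7
side TRAY [335. 284.] 98 [0.068 0.039]
side TRAY [341. 297.] 53 [ 0.066 -0.005]
side TRAY [346. 302.] 32 [ 0.07  -0.021]
side WELL [265. 174.] 21 [0.042 0.033]
side WELL [247. 178.] 13 [-0.033  0.03 ]
t 28.35 pos [ 0.4999 -0.377   0.1662] ty [0.006 1.   ] F [-9.8 -5.5 33.5] w 0.0198 g 59.6
[-0.19 -0.39  3.63]
```

The scoop caught the wall rim because I was about 4 mm off in y. I'll raise, correct, and check.

>>> step_arm(plan=[[[0, 0, -2, 0, 1], [0, 0, -5, 0, 1], [0, 0, -6, 0, 1], [0, 0, -6, 0, 1], [0, 0, -6, 0, 1], [0, 0, -6, 0, 1], [0, 0, -6, 0, 1], [0, 0, -6, 0, 1]]])

```text
t: 29.35
eef_pos: [0.4999, -0.3708, 0.2166]
orientation: [0.003, 1.0, 0.0, -0.0]
ft_force: [0.8, -0.1, -2.7]
width: 0.0178
grip_force: 60.0
```

Run:
```python
from look import *
s=st(); print(toshift(s,(.502,-.3815,.180)), yawaxes(s)[:,2])
c=read_camera("wrist"); w=c["color"]; a=read_camera("side")["color"]
A=cv2.resize(a[190:330,230:400],(466,384),interpolation=cv2.INTER_CUBIC)
P=np.zeros((384,800,3),np.uint8); P[:,:466]=A; P[:,468:800]=w[:,90:422]; cv2.imwrite("pics/m3.png",P)
```

```text
t 29.35 pos [ 0.4999 -0.3708  0.2166] ty [0.007 1.   ] F [ 0.8 -0.1 -2.7] w 0.0178 g 60.0
[-0.22 -1.07  3.66] [-0.  0. -1.]
```

View pics/m3.png

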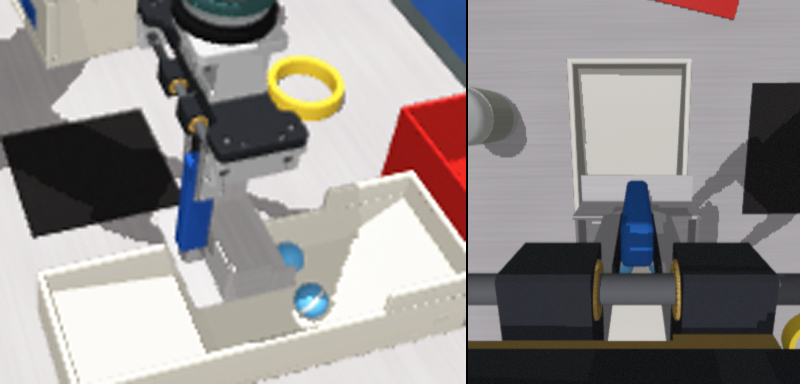

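The scoop is still seated in the fingers, about 10 mm off centre (wrist crop: handle at (637,225), tray at (570-690)), and the two balls are at (290,258) and (312,300). I'll centre and descend.

>>> step_arm(plan=[[[-0.2, -0.5, 0, 0, 1], [-0.2, -1.07, 0, 0, 1], [-0.2, -1.07, 1, 0, 1], [-0.2, -1.07, 2.5, 0, 1], [-0.2, -1.07, 4, 0, 1], [-0.2, -1.07, 5, 0, 1], [-0.2, -1.07, 5.2, 0, 1], [-0.2, -1.07, 5.2, 0, 1]]])

```text
t: 30.45
eef_pos: [0.5021, -0.3816, 0.165]
orientation: [0.003, 1.0, -0.0, 0.0]
ft_force: [-0.2, -0.2, -1.5]
width: 0.0174
grip_force: 60.0
```

>>> step_arm(plan=[[[0, 0, 1, 0, 1], [0, 0, 2, 0, 1], [0, 0, 3, 0, 1], [0, 0, 3.4, 0, 1], [-1, 0, 3.5, 0, 1], [-2, 0, 3.7, 0, 1], [-3, 0, 3.8, 0, 1], [-3.8, 0, 3.9, 0, 1]]])

```text
t: 31.45
eef_pos: [0.541, -0.3818, 0.126]
orientation: [0.003, 1.0, -0.0, 0.0]
ft_force: [1.0, 0.1, -1.7]
width: 0.0175
grip_force: 60.0
```

>>> step_arm(plan=[[[-0.5, 0, 0.1, 0, 1], [-1, 0, 0.2, 0, 1], [-1.3, 0, 0.3, 0, 1], [-1.5, 0, 0.4, 0, 1], [-1.5, 0, 0.45, 0, 1], [-1.5, 0, 0.5, 0, 1], [-1.5, 0, 0.55, 0, 1], [-1.5, 0, 0.55, 0, 1]]])

```text
t: 32.45
eef_pos: [0.5548, -0.3819, 0.1205]
orientation: [0.003, 1.0, 0.0, 0.0]
ft_force: [-0.0, 0.5, -2.2]
width: 0.0173
grip_force: 60.0
```

>>> step_arm(plan=[[[0, 0, 0.1, 0, 1], [0, 0, 0.15, 0, 1], [0, 0, 0.2, 0, 1], [0, 0, 0.25, 0, 1], [0, 0, 0.3, 0, 1], [0, 0, 0.3, 0, 1], [0, 0, 0.3, 0, 1], [0, 0, 0.3, 0, 1]]])

```text
t: 33.45
eef_pos: [0.5547, -0.3819, 0.1185]
orientation: [0.003, 1.0, -0.0, 0.0]
ft_force: [-2.8, 0.8, 4.6]
width: 0.0173
grip_force: 60.0
```

>>> step_arm(plan=[[[0, 0, -0.1, 0, 3], [0, 0, -0.25, 0, 3], [0, 0, -0.25, 0, 3], [0, 0, -0.25, 0, 1], [0, 0, -0.25, 0, 1], [0, 0, -0.25, 0, 1], [0, 0, -0.25, 0, 1], [0, 0, -0.25, 0, 1]]])

```text
t: 34.45
eef_pos: [0.5549, -0.3819, 0.1198]
orientation: [0.003, 1.0, 0.0, 0.0]
ft_force: [0.5, 0.5, -1.4]
width: 0.0177
grip_force: 60.0
```

>>> step_arm(plan=[[[-0.5, 0, 0, 0, 1], [-1.1, 0, 0, 0, 1], [-1.8, 0, 0, 0, 1], [-2.5, 0, 0, 0, 1], [-3.2, 0, 0, 0, 1], [-3.9, 0, 0, 0, 1], [-4.6, 0, 0, 0, 1], [-5, 0, 0, 0, 1]]])

```text
t: 35.45
eef_pos: [0.6054, -0.3822, 0.1198]
orientation: [0.003, 1.0, 0.0, 0.0]
ft_force: [0.1, 0.4, -2.2]
width: 0.0179
grip_force: 60.0
```

```bash
python3 count.py side top wrist
```

```text
t 35.45 pos [ 0.6054 -0.3822  0.1198] ty [0.007 1.   ] F [ 0.1  0.4 -2.2] w 0.0179 g 60.0
side TRAY [368. 293.] 88 [ 0.141 -0.013]
side TRAY [360. 283.] 44 [0.135 0.024]
side WELL [265. 174.] 23 [0.042 0.033]
side WELL [247. 178.] 13 [-0.033  0.03 ]
top WELL [188. 173.] 51 [0.043 0.025]
top WELL [198. 187.] 46 [-0.009 -0.002]
top WELL [208. 194.] 35 [-0.036 -0.035]
top WELL [191. 195.] 24 [-0.034  0.021]
top WELL [202. 173.] 20 [ 0.038 -0.021]
top WELL [205. 176.] 18 [ 0.025 -0.029]
top WELL [189. 199.] 17 [-0.046  0.03 ]
wrist TRAY [260. 214.] 601 [0.073 0.001]
wrist TRAY [259. 255.] 377 [ 0.114 -0.   ]
wrist TRAY [245. 271.] 42 [ 0.131 -0.014]
wrist TRAY [252. 202.] 25 [ 0.061 -0.006]
wrist TRAY [247. 242.] 23 [ 0.101 -0.012]
wrist TRAY [271. 239.] 19 [0.098 0.011]
wrist TRAY [249. 235.] 16 [ 0.094 -0.009]
wrist TRAY [253. 194.] 14 [ 0.054 -0.005]
wrist TRAY [272. 215.] 12 [0.074 0.012]
wrist TRAY [254. 241.] 11 [ 0.1   -0.005]
wrist TRAY [251. 186.] 10 [ 0.046 -0.007]
wrist TRAY [249. 249.] 10 [ 0.108 -0.01 ]
```

>>> step_arm(plan=[[[-0.5, 0, 0, 0, 1], [-0.9, 0, 0, 0, 1], [-1.3, 0, -0.05, 0, 1], [-1.7, 0, -0.35, 0, 1], [-2.1, 0, -0.65, 0, 1], [-2.5, 0, -0.95, 0, 1], [-2.9, 0, -1.25, 0, 1], [-3.3, 0, -1.55, 0, 1]]])

```text
t: 36.6
eef_pos: [0.6382, -0.3825, 0.1357]
orientation: [0.003, 1.0, -0.0, 0.0]
ft_force: [-0.1, -0.1, -2.4]
width: 0.0176
grip_force: 60.0
```

>>> step_arm(plan=[[[-0.4, 0, -0.3, 0, 1], [-0.8, 0, -0.6, 0, 1], [-1, 0, -0.8, 0, 1], [-1, 0, -0.8, 0, 1], [-1, 0, -0.8, 0, 1], [-1, 0, -0.8, 0, 1], [-1, 0, -0.8, 0, 1], [-1, 0, -0.8, 0, 1]]])

```text
t: 37.6
eef_pos: [0.6478, -0.3825, 0.1434]
orientation: [0.003, 1.0, 0.0, -0.0]
ft_force: [0.4, 0.1, -2.6]
width: 0.0171
grip_force: 60.0
```

```bash
python3 count.py side top
```

```text
t 37.6 pos [ 0.6478 -0.3825  0.1434] ty [0.007 1.   ] F [ 0.4  0.1 -2.6] w 0.0171 g 60.0
side TRAY [381. 285.] 103 [0.189 0.002]
side TRAY [372. 274.] 54 [0.182 0.041]
side WELL [265. 174.] 24 [0.042 0.033]
side WELL [247. 178.] 13 [-0.033  0.03 ]
top WELL [188. 173.] 51 [0.043 0.025]
top WELL [197. 187.] 47 [-0.01  -0.002]
top WELL [208. 194.] 35 [-0.036 -0.035]
top WELL [191. 195.] 24 [-0.034  0.021]
top WELL [202. 173.] 20 [ 0.038 -0.021]
top WELL [205. 176.] 18 [ 0.025 -0.029]
top WELL [189. 199.] 17 [-0.046  0.03 ]
```

Run:
```python
from look import *
c=dict(np.load("side_l.npz"))
for u in [(381,285),(372,274)]:
  for z in (.053,.062): print(u,z,(ray(c,u,z)-[.6478,-.3825,0]).round(3))
```

```text
(381, 285) 0.053 [ 0.076 -0.013  0.053]
(381, 285) 0.062 [ 0.07  -0.018  0.062]
(372, 274) 0.053 [0.072 0.026 0.053]
(372, 274) 0.062 [0.066 0.02  0.062]
```

>>> step_arm(plan=[[[-0.3, 0, -0.24, 0, 1], [-0.6, 0, -0.48, 0, 1], [-0.9, 0, -0.72, 0, 1], [-1.2, 0, -0.96, 0, 1], [-1.5, 0, -1.2, 0, 1], [-1.7, 0, -1.5, 0, 1], [-1.9, 0, -1.8, 0, 1], [-2.1, 0, -2.1, 0, 1]]])

```text
t: 38.7
eef_pos: [0.669, -0.3827, 0.1647]
orientation: [0.003, 1.0, 0.0, 0.0]
ft_force: [-0.5, 0.6, -2.3]
width: 0.0176
grip_force: 60.0
```

```bash
python3 count.py side
python3 - <<'E'
from look import *
c=dict(np.load("side_l.npz")); s=state(); p=np.array(s["eef_pos"])
from count import bm
for ce,a,m in comps(bm(c).astype(np.uint8),(340,240,410,310),8): print(ce.round(0),a,(ray(c,ce,p[2]-.0905)-p).round(3))
E
```

```text
t 38.7 pos [ 0.669  -0.3827  0.1647] ty [0.007 1.   ] F [-0.5  0.6 -2.3] w 0.0176 g 60.0
side TRAY [387. 279.] 113 [0.214 0.016]
side TRAY [378. 269.] 34 [0.208 0.052]
side WELL [265. 174.] 26 [0.042 0.034]
side WELL [246. 178.] 14 [-0.034  0.03 ]
[387. 279.] 113 [ 0.067 -0.012 -0.09 ]
[378. 269.] 34 [ 0.061  0.022 -0.091]
[379. 264.] 32 [ 0.074  0.038 -0.091]
```

>>> step_arm(plan=[[[0, 0, -0.5, 0, 1], [0, 0, -1.5, 0, 1], [0, 0, -3, 0, 1], [-0.3, 0, -4.8, 0, 1], [-1, 0, -6.6, 0, 1], [-1.9, 0, -8.4, 0, 1], [-2.6, 0, -10.2, 0, 1], [-3, 0, -11.5, 0, 1]]])

```text
t: 39.75
eef_pos: [0.6995, -0.383, 0.2819]
orientation: [0.003, 1.0, -0.001, 0.001]
ft_force: [0.2, -0.7, -3.6]
width: 0.0176
grip_force: 60.0
```

Run:
```python
from look import *
from count import bm
s=st(); c=read_camera("side"); p=np.array(s["eef_pos"])
for ce,a,m in comps(bm(c).astype(np.uint8),(330,150,440,310),8): print(ce.round(0),a,(ray(c,ce,p[2]-.0905)-p).round(3))
```

```text
t 39.75 pos [ 0.6995 -0.383   0.2819] ty [0.007 1.   ] F [ 0.2 -0.7 -3.6] w 0.0176 g 60.0
[408. 245.] 126 [ 0.064 -0.012 -0.091]
[399. 230.] 49 [ 0.07   0.04  -0.091]
[398. 236.] 40 [ 0.057  0.022 -0.091]
[360. 154.] 11 [ 0.148  0.383 -0.091]
[360. 158.] 9 [ 0.135  0.36  -0.091]
[373. 181.] 9 [ 0.113  0.239 -0.091]
```

The balls stay put under gentle motion. I'll yaw and carry them sideways.

>>> step_arm(plan=[[[0, 0, -0.1, -0.02, 1], [0, 0, -0.3, -0.06, 1], [0, 0, -0.3, -0.11, 1], [0, 0, -0.3, -0.16, 1], [0, 0, -0.3, -0.21, 1], [0, 0, -0.3, -0.26, 1], [0, 0, -0.3, -0.295, 1], [0, 0, -0.3, -0.31, 1]]])

```text
t: 40.8
eef_pos: [0.6986, -0.3829, 0.2822]
orientation: [-0.151, 0.988, 0.0, -0.0]
ft_force: [1.2, 0.3, -2.9]
width: 0.0176
grip_force: 60.0
```

Run:
```python
from look import *
from count import bm
s=st(); c=read_camera("side"); p=np.array(s["eef_pos"]); M=yawaxes(s)
for ce,a,m in comps(bm(c).astype(np.uint8),(330,190,440,310),20): d=ray(c,ce,p[2]-.0905)-p; print(ce.round(0),a,(M.T@d).round(3))
print(toshift(s,(.5316,.1536,.285)))
```

```text
t 40.8 pos [ 0.6986 -0.3829  0.2822] ty [-0.299  0.954] F [ 1.2  0.3 -2.9] w 0.0176 g 60.0
[404. 239.] 115 [-0.066 -0.012  0.09 ]
[-0.12 56.19 -0.25]
```

>>> step_arm(plan=[[[0, 0.2, 0, 0, 1], [0, 0.7, 0, 0, 1], [0, 1.4, 0, 0, 1], [0, 2.4, 0, 0, 1], [0, 3.7, 0, 0, 1], [0, 5.2, 0, 0, 1], [0, 7, 0, 0, 1], [0, 9, 0, 0, 1]]])

```text
t: 41.85
eef_pos: [0.6715, -0.2956, 0.2826]
orientation: [-0.151, 0.989, 0.0, 0.0]
ft_force: [-0.1, 0.4, -3.7]
width: 0.0179
grip_force: 60.0
```

>>> step_arm(plan=[[[0, 2.2, 0, 0, 1], [0, 4.5, 0, 0, 1], [0, 6.9, 0, 0, 1], [0, 9.3, 0, 0, 1], [0, 11.7, 0, 0, 1], [0, 14.1, 0, 0, 1], [0, 16.5, 0, 0, 1], [0, 18.9, 0, 0, 1]]])

```text
t: 42.85
eef_pos: [0.6151, -0.1151, 0.2825]
orientation: [-0.151, 0.989, 0.0, 0.0]
ft_force: [0.0, 0.7, -2.1]
width: 0.0175
grip_force: 60.0
```

>>> step_arm(plan=[[[0, 2.4, 0, 0, 1], [0, 4.8, 0, 0, 1], [0, 7.2, 0, 0, 1], [0, 9.6, 0, 0, 1], [0, 12, 0, 0, 1], [0, 14.3, 0, 0, 1], [0, 16.4, 0, 0, 1], [0, 18.4, 0, 0, 1]]])

```text
t: 43.85
eef_pos: [0.5603, 0.0603, 0.2825]
orientation: [-0.151, 0.989, -0.0, 0.0]
ft_force: [0.1, -0.4, -2.9]
width: 0.0176
grip_force: 60.0
```

>>> step_arm(plan=[[[0, 1.9, 0, 0, 1], [0, 3.7, 0, 0, 1], [0, 5.3, 0, 0, 1], [0, 6.7, 0, 0, 1], [0, 7.9, 0, 0, 1], [0, 8.8, 0, 0, 1], [0, 9.4, 0, 0, 1], [0, 9.7, 0, 0, 1]]])

```text
t: 44.85
eef_pos: [0.5317, 0.1517, 0.2825]
orientation: [-0.151, 0.989, -0.0, 0.0]
ft_force: [-0.2, -0.6, -3.8]
width: 0.0174
grip_force: 60.0
```

Run:
```python
from look import *
from count import bm
s=st(); p=np.array(s["eef_pos"]); M=yawaxes(s)
for n,b in (("side",(200,60,330,250)),("top",(150,120,260,240)),("top",(320,110,400,240))):
  c=read_camera(n)
  for ce,a,m in comps(bm(c).astype(np.uint8),b,12):
    d=ray(c,ce,p[2]-.0905)-p; print(n,ce.round(0),a,(M.T@d).round(3))
print(toshift(s,(.5316,.1536,.223)))
```

```text
t 44.85 pos [0.5317 0.1517 0.2825] ty [-0.299  0.954] F [-0.2 -0.6 -3.8] w 0.0174 g 60.0
side [269. 138.] 68 [-0.064  0.001  0.091]
side [266. 174.] 26 [ 0.064 -0.165  0.091]
side [264. 132.] 21 [-0.075  0.043  0.091]
side [315.  99.] 19 [-0.398  0.151  0.091]
side [246. 178.] 17 [ 0.123 -0.151  0.091]
top [208. 194.] 35 [ 0.059 -0.032  0.091]
top [191. 195.] 25 [0.046 0.016 0.091]
top [189. 198.] 19 [0.054 0.027 0.091]
[-0.05  0.18  5.95]
```

>>> step_arm(plan=[[[0.1, -0.2, 1, 0, 1], [0.3, -0.5, 2.2, 0, 1], [0.4, -0.8, 3.5, 0, 1], [0.5, -1.1, 4.6, 0, 1], [0.6, -1.3, 5.4, 0, 1], [0.7, -1.5, 5.9, 0, 1], [0.7, -1.5, 6, 0, 1], [0.7, -1.5, 6, 0, 1]]])

```text
t: 46.0
eef_pos: [0.5297, 0.1353, 0.2228]
orientation: [-0.151, 0.989, 0.0, 0.0]
ft_force: [0.3, 0.0, -3.1]
width: 0.0177
grip_force: 60.0
```

>>> step_arm(plan=[[[6.2, 0, 0, 0, 1], [12.4, 0, 0, 0, 1], [15, 0, 0, 0, 1], [15, 0, 0, 0, 1], [15, 0, 0, 0, 1], [15, 0, -1, 0, 1], [15, 0, -2, 0, 1], [15, 0, -4, 0, 1]]])

```text
t: 47.0
eef_pos: [0.3866, 0.0905, 0.2629]
orientation: [-0.151, 0.989, 0.0, -0.001]
ft_force: [-0.4, -0.4, -3.1]
width: 0.0177
grip_force: 60.0
```

```bash
python3 count.py top side
python3 - <<'E'
from look import *
from count import bm
s=state(); p=np.array(s["eef_pos"]); c=dict(np.load("side_l.npz"))
for ce,a,m in comps(bm(c).astype(np.uint8),(170,60,330,250),8): print("side",ce.round(0),a,(yawaxes(s).T@(ray(c,ce,p[2]-.0905)-p)).round(3))
E
```

```text
t 47.0 pos [0.3866 0.0905 0.2629] ty [-0.299  0.954] F [-0.4 -0.4 -3.1] w 0.0177 g 60.0
top WELL [187. 166.] 34 [0.065 0.028]
top WELL [203. 173.] 22 [ 0.037 -0.024]
top WELL [206. 176.] 10 [ 0.025 -0.035]
top WELL [188. 171.] 9 [0.049 0.025]
side WELL [246. 176.] 42 [-0.033  0.042]
side WELL [256. 174.] 31 [0.008 0.045]
side WELL [272. 172.] 16 [0.069 0.037]
side WELL [250. 173.] 9 [-0.011  0.06 ]
side [246. 176.] 42 [-0.046 -0.107  0.091]
side [256. 174.] 31 [-0.079 -0.113  0.091]
side [315.  99.] 19 [-0.585  0.198  0.093]
side [272. 172.] 16 [-0.126 -0.131  0.091]
side [250. 173.] 9 [-0.067 -0.097  0.091]
side [311.  78.] 8 [-0.713  0.377  0.093]
```

>>> step_arm(plan=[[[0.3, -2.5, 0, 0.03, 1], [0.6, -6, 0, 0.08, 1], [0.9, -10, 1, 0.13, 1], [1.2, -14, 2, 0.18, 1], [1.5, -18, 4, 0.23, 1], [1.8, -21.5, 6, 0.28, 1], [2.1, -24, 7.5, 0.304, 1], [2.1, -25, 9, 0.304, 1]]])

```text
t: 48.1
eef_pos: [0.4414, -0.1558, 0.1714]
orientation: [0.001, 1.0, 0.0, -0.0]
ft_force: [-0.0, 0.2, -2.2]
width: 0.0177
grip_force: 60.0
```

>>> step_arm(plan=[[[0, 0, 0.5, 0, 1], [0, 0, 1, 0, 1], [0, 0, 1, 0, 1], [0, 0, 1, 0, 1], [0, 0, 1, 0, 1], [0, 0, 1, 0, 1], [0, 0, 1, 0, 1], [0, 0, 1, 0, 1]]])

```text
t: 49.1
eef_pos: [0.4409, -0.1545, 0.1625]
orientation: [0.0, 1.0, 0.0, 0.0]
ft_force: [-0.3, -0.2, -3.0]
width: 0.0175
grip_force: 60.0
```

```bash
python3 count.py top side
python3 - <<'E'
from look import *
s=state(); print(toshift(s,(.4418,-.1544,.1108)))
c=read_camera("wrist");H=hsv(c); h,s_,v=[H[...,i].astype(int) for i in range(3)]
from count import bm
print([(ce.round(0),a) for ce,a,m in comps(bm(c).astype(np.uint8),None,20)])
E
```

```text
t 49.1 pos [ 0.4409 -0.1545  0.1625] ty [0.001 1.   ] F [-0.3 -0.2 -3. ] w 0.0175 g 60.0
top WELL [185. 183.] 53 [0.008 0.038]
top WELL [187. 166.] 34 [0.065 0.028]
top WELL [210. 196.] 34 [-0.046 -0.043]
top WELL [191. 197.] 33 [-0.042  0.023]
top WELL [180. 191.] 24 [-0.016  0.057]
top WELL [203. 173.] 22 [ 0.037 -0.024]
top WELL [200. 200.] 19 [-0.054 -0.007]
top WELL [182. 194.] 18 [-0.03   0.051]
top WELL [200. 196.] 16 [-0.041 -0.007]
top WELL [205. 177.] 13 [ 0.023 -0.031]
top WELL [188. 171.] 9 [0.049 0.025]
side WELL [272. 172.] 14 [0.07  0.035]
[-0.09  0.01  5.16]
[(array([259., 231.]), np.int32(1478)), (array([493., 214.]), np.int32(364)), (array([258., 188.]), np.int32(133))]
```

All seven balls are in the well, with none left in the tray. Setting the scoop down on the mat.

>>> step_arm(plan=[[[-0.1, 0, 1.5, 0, 1], [-0.1, 0, 3, 0, 1], [-0.1, 0, 4, 0, 1], [-0.1, 0, 4.6, 0, 1], [-0.1, 0, 4.9, 0, 1], [-0.1, 0, 5.1, 0, 1], [-0.1, 0, 5.25, 0, 1], [-0.1, 0, 5.25, 0, 1]]])

```text
t: 50.25
eef_pos: [0.4423, -0.1546, 0.1107]
orientation: [0.0, 1.0, -0.0, 0.001]
ft_force: [-0.8, 0.0, 2.9]
width: 0.0178
grip_force: 60.0
```

>>> step_arm(plan=[[[0, 0, 0, 0, 3], [0, 0, 0, 0, 3], [0, 0, 0, 0, 3], [0, 0, -2, 0, 3], [0, 0, -5, 0, 3], [0, 0, -9, 0, 3], [0, 0, -12, 0, 3], [0, 0, -12, 0, 3]]])

```text
t: 51.25
eef_pos: [0.4434, -0.1552, 0.232]
orientation: [0.0, 1.0, -0.001, 0.002]
ft_force: [-0.1, -0.1, 0.5]
width: 0.0305
grip_force: 0.0
```

Run:
```python
from look import *
s=st()
c=read_camera("wrist"); H=hsv(c); h,s_,v=[H[...,i].astype(int) for i in range(3)]
for ce,a,m in comps((h>100)&(h<130)&(s_>150)&(v>60),(150,80,360,260),60): print("w",ce.round(1),a,rect(m).round(0).tolist())
print(proj(c,np.array(s["eef_pos"])*[1,1,0]+[0,0,.133]))
c=read_camera("top"); H=hsv(c); h,s_,v=[H[...,i].astype(int) for i in range(3)]
for ce,a,m in comps((h>100)&(h<130)&(s_>150)&(v>60),(260,180,330,235),8): print("top handle",ce.round(1),a)
# scoop plate: bright non-saturated inside the mat
for ce,a,m in comps((s_<60)&(v>105),(268,183,312,229),40): print("plate",ce.round(1),a,[ray(c,p,.005)[:2].round(4).tolist() for p in rect(m)])
for ce,a,m in comps(v<60,(255,170,320,240),100): print("mat",ce.round(1),a,[ray(c,p,.003)[:2].round(4).tolist() for p in rect(m)])
```

```text
t 51.25 pos [ 0.4434 -0.1552  0.232 ] ty [0.001 1.   ] F [-0.1 -0.1  0.5] w 0.0305 g 0.0
w [304.  207.4] 732 [[282.0, 194.0], [300.0, 183.0], [326.0, 226.0], [309.0, 237.0]]
[257.70196198 191.50623983]
plate [274.2 195.5] 201 [[0.4583, -0.0626], [0.5636, -0.1186], [0.5517, -0.1401], [0.4468, -0.0838]]
plate [306.5 185. ] 56 [[0.5518, -0.1887], [0.5506, -0.2331], [0.5296, -0.232], [0.5309, -0.1877]]
plate [282.7 209. ] 47 [[0.4633, -0.1066], [0.4797, -0.1104], [0.4682, -0.1601], [0.4518, -0.1562]]
plate [309.5 224.1] 40 [[0.4338, -0.2102], [0.4333, -0.227], [0.3961, -0.2251], [0.3966, -0.2083]]
mat [289.1 214. ] 1154 [[0.4049, -0.0629], [0.5625, -0.1475], [0.5008, -0.2594], [0.3455, -0.1732]]
```

The scoop has been knocked aside: the handle is now at wrist px (304,207) and turned. I'll back off and measure it again from the top camera.

>>> step_arm(plan=[[[0, 5, -1, 0, 4], [0, 10, -2, 0, 4], [0, 15, -2, 0, 4], [0, 20, -2, 0, 4], [0, 25, -2, 0, 4], [0, 28, -2, 0, 4], [0, 28, -2, 0, 4], [0, 28, -2, 0, 4]]])

```text
t: 52.35
eef_pos: [0.4416, 0.1247, 0.2488]
orientation: [0.0, 1.0, -0.001, -0.001]
ft_force: [0.3, 0.1, -0.5]
width: 0.0401
grip_force: 0.0
```

Run:
```python
from look import *
s=st()
c=read_camera("top"); np.savez("top_p.npz",**c); H=hsv(c); h,s_,v=[H[...,i].astype(int) for i in range(3)]
sub=H[178:236,258:324]
for r in range(178,236): print(r,"".join("H" if (100<h[r,x]<130 and s_[r,x]>150 and v[r,x]>60) else "#" if v[r,x]<60 else "+" if v[r,x]>165 else "o" if v[r,x]>120 else "." for x in range(258,324)))
```

```text
t 52.35 pos [0.4416 0.1247 0.2488] ty [0.001 1.   ] F [ 0.3  0.1 -0.5] w 0.0401 g 0.0
178 oooooooooooooooooooooooooooooooooooooooooooooooooooooooooooooooooo
179 oooooooooooooooooooooooooooooooooooooooooooooooooooooooooooooooooo
180 oooooo.ooooooooooooooooooooooooooooooooooooooooooooooooooooooooooo
181 oooooo.o+ooooooo.............................####.#..ooooooooooooo
182 oooooooo+++oo+oooo.....#############################.ooooooooooooo
183 ooooo.oo++++++++oooooo....##########################.ooooooooooooo
184 ooooo.oo++++++++++++++oooooo...#####################.ooooooooooooo
185 ooooo.ooooooooooo+o+++o++++oooooo...#.##############.ooooooooooooo
186 oooo..o++ooo+oooooo+oo+++++++++++oo...##############.ooooooooooooo
187 oooo..oo++oooo++o+oooooooooo++++++o...##############.ooooooooooooo
188 oooo.oooooo+++ooooo+oooo+o++ooo+o+o.o.##############.ooooooooooooo
189 oooo.ooo++o+o+oooo+ooo+o+oooo+ooo+o.o.##############.ooooooooooooo
190 oooo.oooo++++++++++o+++oooo++++++oo.o###############.ooooooooooooo
191 oooo.ooo++++oo+o+++++oo++o++o++++o...###############.ooooooooooooo
192 ooo..o++++o+oooo
[... 2403 characters left out ...]
ooooo############################################.ooooooooooo
227 oooooooooo############################################.ooooooooooo
228 oooooooooo############################################.ooooooooooo
229 oooooooooo############################################.ooooooooooo
230 oooooooooo.####################.#......#...............ooooooooooo
231 oooooooooo.............ooooooooooooooooooooooooooooooooooooooooooo
232 oooooooooooooooooooooooooooooooooooooooooooooooooooooooooooooooooo
233 oooooooooooooooooooooooooooooooooooooooooooooooooooooooooooooooooo
234 oooooooooooooooooooooooooooooooooooooooooooooooooooooooooooooooooo
235 oooooooooooooooooooooooooooooooooooooooooooooooooooooooooooooooooo
```

Run:
```python
from look import *
def ctr(f):
    c=dict(np.load(f)); H=hsv(c); h,s_,v=[H[...,i].astype(int) for i in range(3)]
    ce,a,m=comps((h>100)&(h<130)&(s_>150)&(v>60),(260,180,330,235),8)[0]; return ray(c,ce,.09)[:2],a
a,b=ctr("top0.npz"),ctr("top_p.npz"); new=np.array([.4345,-.158])+b[0]-a[0]; print(a,b,new.round(4))
c=dict(np.load("top_p.npz"))
P=[ray(c,p,.005)[:2] for p in [(265.5,181),(293,187),(290,211.5),(261.5,207)]]; print(np.round(P,4))
m=(P[0]+P[1])/2; hl=(P[2]+P[3])/2; d=m-hl; print("len",np.linalg.norm(d),"yaw",np.arctan2(d[1],d[0]),"width yaw",np.arctan2(*-(P[0]-P[1])[::1])+0, "lip yaw",np.arctan2(-(P[0]-P[1])[0],(P[0]-P[1])[1]),"origin",hl+.013*d/np.linalg.norm(d))
s=st(); print(toshift(s,(*new,.235)))
```

```text
(array([ 0.4329982 , -0.15976704]), np.int32(52)) (array([ 0.47568085, -0.1081868 ]), np.int32(53)) [ 0.4772 -0.1064]
[[ 0.5619 -0.0778]
 [ 0.5383 -0.171 ]
 [ 0.454  -0.1571]
 [ 0.4721 -0.0613]]
len 0.08835280350186878 yaw -0.1729485684282287 width yaw -2.8936426495418384 lip yaw -0.24795000404795509 origin [ 0.47586214 -0.11142722]
t 52.4 pos [0.4418 0.1245 0.2491] ty [0.002 1.   ] F [-1.   0.3 -1. ] w 0.0402 g 0.0
[ -3.58 -23.08   1.43]
```

>>> step_arm(plan=[[[-0.6, -4, 0, 0.04, 4], [-1.3, -9, 0.3, 0.09, 4], [-2, -14, 0.6, 0.14, 4], [-2.8, -18, 0.9, 0.19, 4], [-3.4, -21.5, 1.2, 0.215, 4], [-3.5, -23.2, 1.4, 0.215, 4], [-3.5, -23.2, 1.4, 0.215, 4], [-3.5, -23.2, 1.4, 0.215, 4]]])

```text
t: 53.4
eef_pos: [0.4766, -0.1057, 0.236]
orientation: [0.108, 0.994, 0.0, -0.0]
ft_force: [0.3, -0.2, 0.1]
width: 0.04
grip_force: 0.0
```

```bash
cat > wh.py <<'E'
from look import *
s=st(); p=np.array(s["eef_pos"])
c=read_camera("wrist"); np.savez("w_h.npz",**c); H=hsv(c); h,s_,v=[H[...,i].astype(int) for i in range(3)]
for ce,a,m in comps((h>100)&(h<130)&(s_>150)&(v>60),(150,80,360,262),60)[:2]: print("w",ce.round(1),a,rect(m).round(0).tolist()); 
print(proj(c,[p[0],p[1],.133]), proj(c,[p[0],p[1],.02]))
M=comps((h>100)&(h<130)&(s_>150)&(v>60),(150,80,360,262),60)[0][2]
for r in range(155,215,3):
    x=np.flatnonzero(M[r]); 
    if len(x): print(r,x.min(),x.max(),end=" | ")
E
python3 wh.py
```

```text
t 53.4 pos [ 0.4766 -0.1057  0.236 ] ty [0.214 0.977] F [ 0.3 -0.2  0.1] w 0.04 g 0.0
w [257.3 183.4] 628 [[249.0, 163.0], [266.0, 163.0], [266.0, 202.0], [249.0, 202.0]]
[257.37086277 191.26516093] [257.63259309 170.47725309]
164 252 263 | 167 252 263 | 170 251 264 | 173 251 264 | 176 250 265 | 179 249 265 | 182 249 266 | 185 249 265 | 188 249 265 | 191 249 266 | 194 249 265 | 197 249 265 | 200 250 265 |
```

The handle is centred in the wrist view and aligned. Regrasp.

>>> step_arm(plan=[[[0, 0, 4, 0, 4], [0, 0, 8, 0, 4], [0, 0, 11, 0, 4], [0, 0, 12.5, 0, 4], [0, 0, 12.5, 0, 4], [0, 0, 12.5, 0, 1], [0, 0, 12.5, 0, 1], [0, 0, 12.5, 0, 1]]], newtons=50)

```text
t: 54.45
eef_pos: [0.4776, -0.1068, 0.1119]
orientation: [0.108, 0.994, -0.0, 0.001]
ft_force: [-0.7, 0.0, 2.2]
width: 0.0176
grip_force: 50.0
```

>>> step_arm(plan=[[[0, 0, 0, 0, 1], [0, 0, -1, 0, 1], [0, 0, -2, 0, 1], [0, 0, -2.5, 0, 1], [1, -1.5, -2.5, -0.07, 1], [2, -3, -2.5, -0.14, 1], [2.4, -4.5, -2.5, -0.215, 1], [2.4, -5.5, -2.5, -0.215, 1]]])

```text
t: 55.45
eef_pos: [0.4413, -0.1555, 0.1361]
orientation: [0.001, 1.0, 0.0, -0.0]
ft_force: [0.7, -0.2, -2.0]
width: 0.0174
grip_force: 50.0
```

Run:
```python
from look import *
st(); c=read_camera("wrist"); s=st(); print(toshift(s,(.4418,-.1544,.1112)))
```

```text
t 55.45 pos [ 0.4413 -0.1555  0.1361] ty [0.002 1.   ] F [ 0.7 -0.2 -2. ] w 0.0174 g 50.0
t 55.5 pos [ 0.4416 -0.1567  0.1361] ty [0.003 1.   ] F [-0.8 -1.4 -1.7] w 0.0175 g 50.0
[-0.02  0.23  2.49]
```

>>> step_arm(plan=[[[0, 0, 0, 0, 1], [0, 0, 0.8, 0, 1], [0, 0, 1.6, 0, 1], [0, 0, 2.1, 0, 1], [0, 0, 2.4, 0, 1], [0, 0, 2.5, 0, 1], [0, 0, 2.55, 0, 1], [0, 0, 2.55, 0, 1]]])

```text
t: 56.5
eef_pos: [0.4412, -0.1547, 0.1118]
orientation: [0.0, 1.0, 0.0, -0.0]
ft_force: [-4.7, 1.4, 9.7]
width: 0.0177
grip_force: 50.0
```

>>> step_arm(plan=[[[0, 0, 0, 0, 3], [0, 0, 0, 0, 3], [0, 0, 0, 0, 3], [0, 0, -2, 0, 3], [0, 0, -5, 0, 3], [0, 0, -9, 0, 3], [0, 0, -12.5, 0, 3], [0, 0, -12.5, 0, 3]]])

```text
t: 57.5
eef_pos: [0.4434, -0.1559, 0.2378]
orientation: [0.0, 1.0, -0.001, 0.003]
ft_force: [-0.6, -0.3, 0.6]
width: 0.0301
grip_force: 0.0
```

```bash
python3 wh.py
python3 - <<'E'
from look import *
s=st(); print(toshift(s,(.552,.372,.25)))
E
```

```text
t 57.5 pos [ 0.4434 -0.1559  0.2378] ty [0.001 1.   ] F [-0.6 -0.3  0.6] w 0.0301 g 0.0
w [260.2 178.6] 596 [[252.0, 159.0], [269.0, 159.0], [269.0, 197.0], [252.0, 197.0]]
[257.7949812  189.90668218] [258.23582973 169.10198233]
161 255 265 | 164 254 266 | 167 254 267 | 170 253 267 | 173 253 268 | 176 252 269 | 179 252 269 | 182 252 268 | 185 252 268 | 188 252 268 | 191 252 268 | 194 253 268 | 197 258 258 | t 57.55 pos [ 0.4422 -0.1554  0.236 ] ty [0.001 1.   ] F [-0.2 -0.2 -0.5] w 0.0301 g 0.0
[-10.94  52.74  -1.43]
```

>>> step_arm(plan=[[[-1.5, 5, -0.5, -0.02, 4], [-3, 11, -1, -0.05, 4], [-4.5, 17, -1, -0.07, 4], [-6, 23, -1, -0.07, 4], [-7.5, 29, -1, -0.07, 4], [-8.8, 35, -1, -0.07, 4], [-8.8, 41, -1, -0.07, 4], [-8.8, 46, -1, -0.07, 4]]])

```text
t: 58.55
eef_pos: [0.5291, 0.3068, 0.2428]
orientation: [-0.035, 0.999, -0.001, -0.002]
ft_force: [0.5, 0.8, -0.6]
width: 0.0401
grip_force: 0.0
```

>>> step_arm(plan=[[[0, 3, 0, 0, 4], [0, 5.5, 0, 0, 4], [0, 6.6, 0, 0, 4], [0, 6.6, 0, 0, 4], [0, 6.6, 0, 0, 4], [0, 6.6, 0, 0, 4], [0, 6.6, 0, 0, 4], [0, 6.6, 0, 0, 4]]])

```text
t: 59.55
eef_pos: [0.5257, 0.3703, 0.2457]
orientation: [-0.034, 0.999, 0.0, 0.0]
ft_force: [-0.1, -0.7, 0.1]
width: 0.0399
grip_force: 0.0
```

```bash
python3 - <<'E'
from look import *
s=st(); print("to tab",toshift(s,(.5305,.3705,.138)))
c=read_camera("wrist"); np.savez("w_t.npz",**c); H=hsv(c); h,s_,v=[H[...,i].astype(int) for i in range(3)]
print(proj(c,(.5305,.3705,.1535)))
for r in range(184,260,8): print(r,"".join("B" if (100<h[r,x]<130 and s_[r,x]>150) else "#" if v[r,x]<60 else "+" if v[r,x]>180 else "o" for x in range(220,310,2)))
c=read_camera("top"); H=hsv(c); h,s_,v=[H[...,i].astype(int) for i in range(3)]
q=[]
for ce,a,m in comps(v<60,(255,170,320,240),100): print("mat",ce.round(1),a,[ray(c,p,.003)[:2].round(4).tolist() for p in rect(m)])
for r in range(182,231,2): print(r,"".join("H" if (100<h[r,x]<130 and s_[r,x]>150 and v[r,x]>60) else "#" if v[r,x]<60 else "o" if v[r,x]>120 else "." for x in range(262,320)))
E
python3 count.py top
```

```text
t 59.55 pos [0.5257 0.3703 0.2457] ty [-0.069  0.998] F [-0.1 -0.7  0.1] w 0.0399 g 0.0
to tab [-4.800e-01 -1.000e-02  1.077e+01]
[257.25735447 198.84108265]
184 BBBBBBBBBB+++++++++++o+ooBBBoooo++ooooooooooo
192 BBBBBBBBBB+++++++++++o+++oBBooooooooooooooooo
200 BBBBBBBBBB+++++++++++o++++BBooooooooooooooooo
208 BBBBBBBBBBBooo+++++++o++++BBooooooooooooooooo
216 ooo#BBBBBBBooooo++++oooooBBBooooooo##oooooooo
224 o###BBBBBBBooo++++++oooooBBBooooooo###ooooooo
232 ####BBBBBBBBBBooooooooBBBBBBooooooo#####ooooo
240 ####BBBBBBBBBBBBBBBBBBBBBBBBoooooooo#####oooo
248 ###BBBBBBBBBBBBBBBBBBBBBBBBBooooooooo######oo
256 ##BBBBBBBBBBBBBBBBBBBBBBBBBBoooooooooo######o
mat [287.7 205.6] 1168 [[0.5585, -0.0806], [0.5599, -0.2292], [0.3921, -0.2264], [0.391, -0.0808]]
182 oooo..#...######################################.ooooooooo
184 oooo.###########################################.ooooooooo
186 oooo.###########################################.ooooooooo
188 oooo.###########################################.ooooooooo
190 oooo.###########################################.ooooooooo
192 oooo.##################.
[... 1052 characters left out ...]
o############################################.ooooooo
228 oooooo############################################.ooooooo
230 oooooo.##################.#.#......................ooooooo
t 59.65 pos [0.5256 0.3705 0.2456] ty [-0.069  0.998] F [ 0.1 -0.4  0.9] w 0.0396 g 0.0
top WELL [185. 183.] 53 [0.008 0.038]
top WELL [187. 166.] 34 [0.065 0.028]
top WELL [210. 196.] 34 [-0.046 -0.043]
top WELL [191. 197.] 33 [-0.042  0.023]
top WELL [180. 191.] 23 [-0.016  0.056]
top WELL [203. 173.] 22 [ 0.037 -0.024]
top WELL [200. 200.] 20 [-0.054 -0.008]
top WELL [182. 194.] 18 [-0.03   0.051]
top WELL [200. 196.] 17 [-0.041 -0.007]
top WELL [205. 177.] 13 [ 0.023 -0.031]
top WELL [188. 171.] 9 [0.049 0.025]
```

The scoop plate is centred on the mat (289,206), and 7 balls are in the well. Now to close the cover.

>>> step_arm(plan=[[[-0.4, 0, 3, 0, 4], [-0.4, 0, 6, 0, 4], [-0.4, 0, 9, 0, 4], [-0.4, 0, 10.8, 0, 4], [-0.4, 0, 10.8, 0, 4], [-0.4, 0, 10.8, 0, 0.5], [-0.4, 0, 10.8, 0, 0.5], [-0.4, 0, 10.8, 0, 0.5]]], newtons=20)

```text
t: 60.7
eef_pos: [0.5302, 0.3706, 0.1386]
orientation: [-0.035, 0.999, -0.0, 0.001]
ft_force: [0.1, -0.8, 2.7]
width: 0.0133
grip_force: 19.9
```

>>> step_arm(plan=[[[0, -1, 0, 0, 0.5], [0, -3, 0, 0, 0.5], [0, -5, 0, 0, 0.5], [0, -7, 0, 0, 0.5], [0, -9, 0, 0, 0.5], [0, -11, 0, 0, 0.5], [0, -12.5, 0, 0, 0.5], [0, -13.5, 0, 0, 0.5]]])

```text
t: 61.7
eef_pos: [0.5404, 0.2348, 0.1386]
orientation: [-0.034, 0.999, 0.0, 0.002]
ft_force: [3.1, 3.0, 4.9]
width: 0.0137
grip_force: 20.0
```

>>> step_arm(plan=[[[0, -0.4, 0, 0, 0.5], [0, -0.8, 0, 0, 0.5], [0, -1.2, 0, 0, 0.5], [0, -1.6, 0, 0, 0.5], [0, -2, 0, 0, 0.5], [0, -2.4, 0, 0, 0.5], [0, -2.8, 0, 0, 0.5], [0, -3, 0, 0, 0.5]]])

```text
t: 62.7
eef_pos: [0.5418, 0.2163, 0.1385]
orientation: [-0.032, 0.999, 0.011, 0.002]
ft_force: [1.6, 29.0, 1.0]
width: 0.0142
grip_force: 20.0
```

>>> step_arm(plan=[[[0, 0.9, 0, 0, 0.5], [0, 0.9, 0, 0, 4], [0, 0.9, 0, 0, 4], [0, 0.9, 0, 0, 4], [0, 0.9, -4, 0, 4], [0, 0.9, -8, 0, 4], [-1, -2, -9, 0, 4], [-2, -4, -9, 0, 4]]])

```text
t: 63.7
eef_pos: [0.5643, 0.1666, 0.2283]
orientation: [-0.034, 0.999, -0.0, 0.001]
ft_force: [-0.1, 0.1, 0.6]
width: 0.0401
grip_force: 0.0
```

```bash
cat > pk.py <<'E'
from look import *
def hs(c): H=hsv(c); return [H[...,i].astype(int) for i in range(3)]
s=st()
for n in ("top","side"):
    c=read_camera(n); h,s_,v=hs(c); u=proj(c,(.6,.06,.14)).astype(int)
    b=(u[0]-40,u[1]-40,u[0]+40,u[1]+40)
    for ce,a,m in comps((h>20)&(h<32)&(s_>140)&(v>60),b,30)[:2]: print(n,"yellow",ce.round(1),a,[ray(c,p,.12)[:2].round(4).tolist() for p in rect(m)])
    for ce,a,m in comps(v<55,b,10)[:4]: print(n,"dark",ce.round(1),a,"mid",ray(c,ce,.143)[:2].round(4))
print(toshift(s,(.6363,.0625,.21)))
c=dict(np.load("top0.npz"))
E
python3 pk.py
```

```text
t 63.7 pos [0.5643 0.1666 0.2283] ty [-0.069  0.998] F [-0.1  0.1  0.6] w 0.0401 g 0.0
top yellow [225.2 166.6] 145 [[0.6322, 0.07], [0.6357, 0.0469], [0.5479, 0.0338], [0.5445, 0.0566]]
top dark [203.3 153. ] 359 mid [0.627 0.121]
top dark [191.3 126. ] 34 mid [0.7182 0.1589]
top dark [183.5 159. ] 25 mid [0.609  0.1837]
top dark [221.4 149.6] 21 mid [0.6368 0.0634]
side yellow [277.1 176.3] 132 [[0.5445, 0.0554], [0.6426, 0.0693], [0.6347, 0.0311], [0.539, 0.0185]]
side dark [298.6 156.6] 89 mid [0.6806 0.1048]
side dark [290.5 166.1] 43 mid [0.634  0.0586]
side dark [259.5 129.5] 16 mid [0.6051 0.3198]
[ -6.47 -10.88   1.84]
```

>>> step_arm(plan=[[[-1.5, -3, 0, 0, 4], [-3, -6, 0.5, 0, 4], [-5, -9, 1, 0, 4], [-6.4, -11, 1.8, 0, 4], [-6.4, -11, 1.8, 0, 4], [-6.4, -11, 1.8, 0, 4], [-6.4, -11, 1.8, 0, 4], [-6.4, -11, 1.8, 0, 4]]])

```text
t: 64.8
eef_pos: [0.6348, 0.0634, 0.21]
orientation: [-0.035, 0.999, 0.0, 0.0]
ft_force: [0.4, -1.1, -0.2]
width: 0.0397
grip_force: 0.0
```

Run:
```python
from look import *
s=st(); p=np.array(s["eef_pos"]); c=read_camera("wrist"); H=hsv(c); h,s_,v=[H[...,i].astype(int) for i in range(3)]
print(proj(c,(.6355,.0615,.161)),proj(c,(p[0],p[1],.161)),proj(c,(p[0],p[1],.124)))
for r in range(130,264,6): print(r,"".join("Y" if (20<h[r,x]<32 and s_[r,x]>140) else "B" if (100<h[r,x]<130 and s_[r,x]>150) else "#" if v[r,x]<50 else "+" if v[r,x]>170 else "o" for x in range(190,330,2)))
```

```text
t 64.8 pos [0.6348 0.0634 0.21  ] ty [-0.07   0.998] F [ 0.4 -1.1 -0.2] w 0.0397 g 0.0
[254.65279117 208.6334452 ] [257.1934832  207.87619181] [257.36661433 195.43462458]
130 +++++++++++++++++++++++++oYYYYYYYYYYYooooooooBBBBBBBBBBBBBBBBBBBBBBBBB
136 +++++++++++++++++++++++++oYYYYYYYYYYYooooooooBBBBBBBBBBBBBBBBBBBBBBBBB
142 ++++++++++++++++++++++++++YYYYYYYYYYYooooooooBBBBBBBBBBBBBBBBBBBBBBBBB
148 +++++++++++++++++++++++++ooYYYYYYYYYYYoooooooBBBBBBBBBBBBBBBBBBBBBBBBB
154 +++++++++++++++++++++++++ooYYYYYYYYYYYoooooooBBBBBBBBBBBBBBBBBBBBBBBBB
160 +++++++++++++++++++++++++oooYYYYYYYYYYY++++++BBBBBBBBBBBBBBBBBBBBBBBBB
166 +++++++++++++++++++++++++oooYYYYYYYYYYY+++++BBBBBBBBBBBBBBBBBBBBBBBBBB
172 +++++++++++++++++++++++ooooooYYYYYYYYYY+++++BBBBBBBBBBBBBBBBBBBBBBBBBB
178 +++++++++++++++++++++++ooooooYYYYYYYYYYY+++++BBBBBBBBBBBBBBBBBBBBBBBBB
184 ++++++++++++++++++++++++ooooooYYYYYYYYYY++++BBBBBBBBBBBBBBBBBBBBBBBBBB
190 ++++++++++++++++++++++++ooooooYYYYYYYYYY++++BBBBBBBBBBBBBBBBBBBBBBBBBB
196 +++++++++++++++++++o++++ooooooYY#######YY+++BBBBBBBBBBBBBBBBBBBBBBBBBB
202 ++++++++++ooo++++++++++oooooooo####o####++++++++++++++++++++++++++++++
208 ++++++++ooooooooooooooooooooooo#########oooooooooooooooooooooooooooooo
214 ++++++++oooooooooo#oooo+oooooooo########o+oooooooooooooooooooooooooooo
220 +++++++oooooooooo##ooooooooooooooooooooooooooooooo##oooooooooooooooooo
226 ++++++oooooooooo###ooooooooooooooooooooooooooooooo####oooooooooooooooo
232 ++++ooooooooooo####ooooooooooooooooooooooooooooooo#####ooooooooooooooo
238 ++oooooooooooo#####oooooooooooooooooooooooooooooooo#####oooooooooooooo
244 +oooooooooooo#####ooooooooooooooooooooooooooooooooo######ooooooooooooo
250 oooooooooooo######oooooooooooooooooooooooooooooooooo######oooooooooooo
256 ooooooooooo######oooooooooooooooooooooooooooooooooooo######ooooooooooo
262 oooooooooo######oooooooooooooooooooooooooooooooooooooo######oooooooooo
```

The peg is at (261,208), 3 px to +y of the tool axis. I'll correct, descend and grip lightly.

>>> step_arm(plan=[[[0, 0.25, 2, 0, 4], [0, 0.25, 4, 0, 4], [0, 0.25, 5.8, 0, 4], [0, 0.25, 6.7, 0, 4], [0, 0.25, 6.7, 0, 1], [0, 0.25, 6.7, 0, 1], [0, 0.25, 6.7, 0, 1], [0, 0.25, 6.7, 0, 1]]], newtons=8)

```text
t: 65.85
eef_pos: [0.6355, 0.065, 0.1434]
orientation: [-0.035, 0.999, 0.0, 0.001]
ft_force: [0.2, -0.8, 1.6]
width: 0.016
grip_force: 8.0
```

Run:
```python
from look import *
s=st(); M=yawaxes(s); p=np.array(s["eef_pos"])
O=np.array([.5515,.155]); th=.07
for piv in ([.5583,.0468], O+.108*np.array([np.sin(th),-np.cos(th)])):
    piv=np.array(piv); d=p[:2]-piv; r=np.linalg.norm(d); a=np.arctan2(d[1],d[0]); print("r",r.round(4),"ang",a.round(3),piv)
    for t in np.linspace(a,th+np.pi/2+.05,9)[1:]:
        q=piv+.078*np.array([np.cos(t),np.sin(t)]); print((M.T@(np.r_[q,p[2]]-p)*100).round(2).tolist())
```

```text
t 65.85 pos [0.6355 0.065  0.1434] ty [-0.069  0.998] F [ 0.2 -0.8  1.6] w 0.016 g 8.0
r 0.0794 ang 0.231 [0.5583 0.0468]
[0.49, 1.35, -0.0]
[1.09, 2.64, -0.0]
[1.91, 3.8, -0.0]
[2.94, 4.79, -0.01]
[4.12, 5.58, -0.01]
[5.42, 6.14, -0.01]
[6.81, 6.45, -0.01]
[8.23, 6.51, -0.02]
r 0.0785 ang 0.228 [0.55905383 0.04726449]
[0.4, 1.37, -0.0]
[1.0, 2.67, -0.0]
[1.82, 3.83, -0.0]
[2.85, 4.82, -0.01]
[4.03, 5.61, -0.01]
[5.34, 6.18, -0.01]
[6.73, 6.49, -0.01]
[8.15, 6.55, -0.02]
```

>>> step_arm(plan=[[[0.1, 0.5, 0, 0, 1], [0.4, 1.35, 0, 0, 1], [0.7, 2.05, 0, 0, 1], [1.05, 2.65, 0, 0, 1], [1.4, 3.25, 0, 0, 1], [1.85, 3.8, 0, 0, 1], [2.35, 4.35, 0, 0, 1], [2.9, 4.8, 0, 0, 1]]])

```text
t: 66.85
eef_pos: [0.6026, 0.1115, 0.1429]
orientation: [-0.035, 0.999, 0.0, 0.001]
ft_force: [1.8, -1.6, 5.6]
width: 0.0158
grip_force: 8.0
```

>>> step_arm(plan=[[[0.6, 0.45, 0, 0, 1], [1.2, 0.8, 0, 0, 1], [1.85, 1.1, 0, 0, 1], [2.5, 1.35, 0, 0, 1], [3.2, 1.55, 0, 0, 1], [3.85, 1.68, 0, 0, 1], [4.6, 1.72, 0, 0, 1], [5.3, 1.74, 0, 0, 1]]])

```text
t: 67.85
eef_pos: [0.548, 0.1268, 0.1427]
orientation: [-0.034, 0.999, 0.002, 0.0]
ft_force: [2.1, 2.5, 4.8]
width: 0.0147
grip_force: 7.5
```

Run:
```python
from look import *
s=st(); p=np.array(s["eef_pos"]); d=p[:2]-[.5587,.047]; print(np.linalg.norm(d),np.arctan2(d[1],d[0])-.07)
```

```text
t 67.85 pos [0.548  0.1268 0.1427] ty [-0.068  0.998] F [2.1 2.5 4.8] w 0.0147 g 7.5
0.08046185050390754 1.6336904394669354
```

>>> step_arm(plan=[[[0, 0, 0, 0, 4], [0, 0, 0, 0, 4], [0, 0, 0, 0, 4], [0, 0, -2, 0, 4], [0, 0, -4, 0, 4], [0, 0, -6.7, 0, 4], [0, 0, -6.7, 0, 4], [0, 0, -6.7, 0, 4]]])

```text
t: 68.85
eef_pos: [0.548, 0.1244, 0.2083]
orientation: [-0.035, 0.999, -0.0, -0.001]
ft_force: [-0.3, -0.2, -0.2]
width: 0.0401
grip_force: 0.0
```

```bash
cat > pw.py <<'E'
from look import *
s=st(); p=np.array(s["eef_pos"]); c=read_camera("wrist"); H=hsv(c); h,s_,v=[H[...,i].astype(int) for i in range(3)]
print(proj(c,(p[0],p[1],.161)))
for n in ("top","side"):
    t=read_camera(n); Ht=hsv(t); hh,ss,vv=[Ht[...,i].astype(int) for i in range(3)]; u=proj(t,(.556,.085,.12)).astype(int)
    for ce,a,m in comps((hh>20)&(hh<32)&(ss>140)&(vv>50),(u[0]-45,u[1]-40,u[0]+45,u[1]+40),12)[:3]: print(n,"yellow",ce.round(1),a,[ray(t,q,.12)[:2].round(4).tolist() for q in rect(m)])
for r in range(150,232,6): print(r,"".join("Y" if (20<h[r,x]<32 and s_[r,x]>140) else "B" if (100<h[r,x]<130 and s_[r,x]>150 and v[r,x]>45) else "#" if v[r,x]<50 else "+" if v[r,x]>170 else "o" for x in range(140,320,2)))
E
python3 pw.py
```

```text
t 68.85 pos [0.548  0.1244 0.2083] ty [-0.069  0.998] F [-0.3 -0.2 -0.2] w 0.0401 g 0.0
[257.18768807 208.71422795]
top yellow [222.2 175.5] 93 [[0.5665, 0.0904], [0.5687, 0.0358], [0.5461, 0.0348], [0.5438, 0.0892]]
side yellow [267.2 174. ] 127 [[0.5458, 0.1277], [0.5795, 0.1407], [0.5714, 0.0256], [0.5401, 0.0149]]
150 +++++++++++++++++++++++++++++++++BBBBBBBBBBBBBBBBBBBBBBBBBBBBBBBBBBBBBBBBBBBBBBBBBBBBBBBBB
156 +++++++++++++++++++++++++++++++++BBBBBBBBBBBBBBBBBBBBBBBBBBBBBBBBBBBBBBBBBBBBBBBBBBBBBBBBB
162 +++++++++++++++++++++++++++++++++BBBBBBBBBBBBBBBBBBBBBBBBBBBBBBBBBBBBBBBBBBBBBBBBBBBBBBBBB
168 +++++++++++++++++++++++++++++++++BBBBBBBBBBBBBBBBBBBBBBBBBBBBBBBBBBBBBBBBBBBBBBBBBBBBBBBBB
174 +++++++++++++++++++++++++++++++++BBBBBBBBBBBBBBBBBBBBBBBBBBBBBBBBBBBBBBBBBBBBBBBBBBBBBBBBB
180 ++++++++++++++++++++++++++++++++++BBBBBBBBBBBBBBBBBBBBBBBBBBBBBBBBBBBBBBBBBBBBBBBBBBBBBBBB
186 +++++++++++++++oooYYoooooo++++++++BBBBBBBBBBBBBBBBBBBBBBBBBBBBBBBBBBBBBBBBBBBBBBBBBBBBBBBB
192 +++++++++++++YYYYYYYYYYYYYoYoooo+ooooooooooBoBBBBBBBBBBBBBBBBBBBBBBBBBBBBBBBBBBBBBBBBBBBBB
198 +++++++++++YYYYYYYYYYYYYYYYYYYYYYYYYYYYYYYYYYYYYYYYYYYYYYYYYYYYYYBBBBBBBBBBBBBBBBBBBBBBBBB
204 +++++++++++YYYYYYYYYYYYYYYYYYYYYYYYYYYYYYYYYYYYYYYYYYYYYYY#######BBBBBBBBBBBBBBBBBBBBBBBBB
210 ++++++++++++YYYYYYYYYYYYYYYYYYYYYYYYYYYYYYYYYYYYYYYYYYYYY########BBBBBBBBBBBBoBBBBBBBBBBBB
216 ++++++++++++++++YYYYYoooooooooooooooooooooo#BBBBBBBBBoooo####o####BBBBBBBBBB#oooooooooBBBB
222 +++++++++++++++++++++ooooooooooooooooooooo##BBBBBBBBBBBBB#########BBBBBBBBB###ooooooooooBB
228 +++++++++++++++++++++oooooooooooooooooooo###BBBBBBBBBBBBBBB#####BBBBBBBBBBBB###ooooooooooB
```

Run:
```python
from look import *
s=state(); c=read_camera("wrist"); H=hsv(c); h,s_,v=[H[...,i].astype(int) for i in range(3)]
Y=(h>20)&(h<32)&(s_>140)
ed=[]
for x in range(205,245,4):
    r=np.flatnonzero(Y[:,x]); ed.append((x,r.min(),r.max()))
print(ed)
a=[ray(c,(x,(lo+hi)/2),.124)[:2] for x,lo,hi in ed]; d=a[-1]-a[0]; print("arm dir",np.arctan2(d[1],d[0])-.07, [q.round(4).tolist() for q in (a[0],a[-1])])
print("peg",ray(c,(264,219.5),.161)[:2]); print("hub",ray(c,(178,201.5),.126)[:2])
P=ray(c,(264,219.5),.161)[:2]; print("push from",toshift(s,(P[0]+.03,P[1]-.002,.145)))
```

```text
[(205, np.int64(194), np.int64(213)), (209, np.int64(194), np.int64(347)), (213, np.int64(194), np.int64(342)), (217, np.int64(194), np.int64(344)), (221, np.int64(194), np.int64(343)), (225, np.int64(194), np.int64(346)), (229, np.int64(194), np.int64(214)), (233, np.int64(195), np.int64(343)), (237, np.int64(195), np.int64(346)), (241, np.int64(195), np.int64(346))]
arm dir 0.44100300731457426 [[0.5577, 0.0783], [0.6212, 0.1139]]
peg [0.55604664 0.13027345]
hub [0.55684635 0.0547738 ]
push from [-3.85  0.12  6.3 ]
```

The peg is about 0.03-0.06 rad short of the stop. I'll push it home with closed fingers from the +x side.

>>> step_arm(plan=[[[-2, 0.1, 0, 0, 0], [-3.9, 0.1, 0, 0, 0], [-3.9, 0.1, 0, 0, 0], [-3.9, 0.1, 2, 0, 0], [-3.9, 0.1, 4, 0, 0], [-3.9, 0.1, 6.2, 0, 0], [-3.9, 0.1, 6.2, 0, 0], [-3.9, 0.1, 6.2, 0, 0]]])

```text
t: 70.05
eef_pos: [0.5874, 0.1283, 0.1481]
orientation: [-0.035, 0.999, 0.0, 0.0]
ft_force: [0.5, -0.0, 1.0]
width: 0.0005
grip_force: 0.0
```

>>> step_arm(plan=[[[0.4, 0, 0, 0, 0], [0.8, 0, 0, 0, 0], [1.1, 0, 0, 0, 0], [1.3, 0, 0, 0, 0], [1.5, 0, 0, 0, 0], [1.7, 0, 0, 0, 0], [1.9, 0, 0, 0, 0], [1.9, 0, 0, 0, 0]]])

```text
t: 71.05
eef_pos: [0.5718, 0.1274, 0.148]
orientation: [-0.034, 0.999, 0.0, 0.004]
ft_force: [7.1, 1.7, -1.8]
width: 0.0006
grip_force: 3.5
```

>>> step_arm(plan=[[[0.2, 0, 0, 0, 0], [0.4, 0, 0, 0, 0], [0.6, 0, 0, 0, 0], [0.8, 0, 0, 0, 0], [0.9, 0, 0, 0, 0], [0.9, 0, 0, 0, 0], [0.9, 0, 0, 0, 0], [0.9, 0, 0, 0, 0]]])

```text
t: 72.05
eef_pos: [0.5711, 0.1274, 0.1485]
orientation: [-0.034, 0.999, 0.001, 0.012]
ft_force: [21.4, 3.4, -12.1]
width: 0.0009
grip_force: 10.5
```

It's at the hard stop (21 N with no motion). I'll retreat and do a final check.

>>> step_arm(plan=[[[-1.5, 0, 0, 0, 0], [-2, 0, 0, 0, 0], [-2, 0, -3, 0, 0], [-2, 0, -7, 0, 0], [-2, 0, -12, 0, 2], [-2, 0, -15, 0, 2], [1, 3, -16, 0, 2], [1, 3, -16, 0, 2]]])

```text
t: 73.05
eef_pos: [0.5451, 0.1566, 0.3088]
orientation: [-0.036, 0.999, 0.0, -0.0]
ft_force: [-0.2, -0.2, -0.0]
width: 0.0204
grip_force: 0.0
```

>>> step_arm(plan=[[[5, 5, 0, 0, 2], [10, 10, 0, 0, 2], [15, 15, 0, 0, 2], [18, 20, 0, 0, 2], [18, 24, 0, 0, 2], [18, 24, 0, 0, 2], [18, 24, 0, 0, 2], [18, 24, 0, 0, 2]]])

```text
t: 74.05
eef_pos: [0.352, 0.381, 0.3072]
orientation: [-0.034, 0.999, -0.001, -0.0]
ft_force: [1.1, -0.0, 0.9]
width: 0.0198
grip_force: 0.0
```

Run:
```python
from look import *
s=st(); t=read_camera("top"); c0=dict(np.load("top0.npz"))
def H_(c): H=hsv(c); return [H[...,i].astype(int) for i in range(3)]
h,s_,v=H_(t)
for ce,a,m in comps((h>20)&(h<32)&(s_>140)&(v>50),(195,130,250,200),12)[:2]: print("yellow",ce.round(1),a,[ray(t,q,.12)[:2].round(4).tolist() for q in rect(m)])
for ce,a,m in comps((h>100)&(h<130)&(s_>150)&(v>60),(110,140,330,225),40): print("blue",ce.round(1),a,[ray(t,q,.1085)[:2].round(4).tolist() for q in rect(m)])
pl=comps((s_<60)&(v>105),(268,183,309,229),40)
for ce,a,m in pl: print("plate",ce.round(1),a)
d=np.abs(t["color"].astype(int)-c0["color"].astype(int)).max(2)>45
for ce,a,m in comps(cv2.morphologyEx(d.astype(np.uint8),cv2.MORPH_OPEN,np.ones((3,3))),None,25): print("changed",ce.round(0),a)
from count import bm
print("balls tray",[(ce.round(0),a) for ce,a,m in comps(bm(t).astype(np.uint8),(325,100,400,240),8)])
```

```text
t 74.05 pos [0.352  0.381  0.3072] ty [-0.067  0.998] F [ 1.1 -0.   0.9] w 0.0198 g 0.0
yellow [217.9 175.8] 159 [[0.5742, 0.1278], [0.5716, 0.0351], [0.5454, 0.0356], [0.5479, 0.1279]]
blue [195.2 179.2] 2013 [[0.6253, 0.2453], [0.6377, 0.0823], [0.4781, 0.0689], [0.4663, 0.2286]]
blue [292.1 211.8] 56 [[0.4199, -0.1443], [0.4534, -0.1505], [0.4505, -0.1673], [0.417, -0.161]]
plate [289.2 200.7] 473
plate [290.3 216. ] 185
changed [162. 260.] 4587
changed [ 38. 241.] 3589
changed [117. 330.] 1739
changed [ 94. 259.] 709
changed [179. 367.] 669
changed [ 57. 328.] 666
changed [156. 280.] 607
changed [214. 177.] 437
changed [129. 252.] 310
changed [ 79. 340.] 269
changed [ 75. 205.] 260
changed [165. 182.] 243
changed [  8. 285.] 208
changed [224. 159.] 167
changed [ 16. 314.] 154
changed [348. 145.] 149
changed [177. 180.] 136
changed [140. 368.] 132
changed [138. 303.] 130
changed [  3. 261.] 128
changed [122. 285.] 123
changed [ 61. 311.] 116
changed [ 81. 310.] 113
changed [109. 238.] 97
changed [116. 373.] 96
changed [276. 200.] 92
changed [ 86. 225.] 89
changed [307. 205.] 88
changed [366. 179.] 84
changed [365. 168.] 83
changed [ 62. 301.] 83
changed [364. 157.] 81
changed [344. 158.] 80
changed [113. 252.] 78
changed [344. 169.] 73
changed [131. 295.] 71
changed [ 85. 241.] 61
changed [100. 241.] 57
changed [301. 222.] 56
changed [169. 181.] 55
changed [216. 379.] 53
changed [277. 349.] 52
changed [244. 313.] 48
changed [145. 220.] 44
changed [300. 194.] 41
changed [ 94. 222.] 29
changed [171. 341.] 27
balls tray []
```

```bash
python3 -c "
from rig import *
print(sign_off())"
```

```text
the job is handed in; nothing more can be done
None
```

The job is handed in at about 74 s: all 7 balls went from the tray into the well, the cover was pushed to its home stop, and the latch was then turned to its hard stop over the cover. The scoop stands on its mat within a few millimetres of centre. It was knocked aside once after I parked it, so I re-parked it. The camera check showed the nearby items unmoved, but the marker and scanner could not be confirmed because the arm and its shadow covered that part of the picture.

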